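Pack the port kit tray beside the vacuum chamber

TASK

Pack the port kit into the tray: lay the plain blank flange flat in the round recess with the centring ring centred on top of it, stand the one-flanged tube stub upright in the square well, and lay the clamp flat with its ring over the post. Leave the disc with bolt holes, the tube with two flanges and the jar where they are.

Things in the scene. Friction and masses are not known exactly. Their poses are not given: they have to be found in the camera images.
- blank_c (a point): Blank flange: a plain solid steel disc, 40 mm in diameter, 14 mm thick, no holes, lying flat. The point is its centre, 7 mm above its underside; z is the disc's axis, up.
- ring_c (a point): Centring ring: an aluminium ring with a thin black seal round its rim, 40 mm outside, 24 mm hole, 10 mm thick, lying flat. The point is its centre, in the hole, 5 mm above its underside; z is its axis, up.
- stub_c (a point): Tube stub with ONE flange: it stands upright on a steel flange, 40 mm in diameter, whose rim is 4 mm thick and whose back tapers to 8 mm high; above this a plain straight tube, 26 mm in diameter, runs up to the top at 62 mm. The tube is the place to grip. The point is on its axis half-way up, 31 mm above its underside; z is the axis, up.
- clamp_c (a point): Clamp: an aluminium ring lying flat, 56 mm outside, 42 mm hole, 16 mm high, with a lug (22 mm wide, to 42 mm from the centre) carrying a small wing screw on its +x side and a 9 mm hinge pin on its -x side (to 35 mm from the centre). Best gripped across the outside of the ring along its own y, 56 mm. The point is the centre of the ring, 8 mm above its underside; z up.
- bolted_c (a point): Look-alike of the blank flange, not part of the kit: a larger steel disc, 48 mm in diameter, 14 mm thick, with six dark bolt holes round its edge, lying flat. The point is its centre, 7 mm up.
- nipple_c (a point): Look-alike of the stub, not part of the kit: a steel tube with a 40 mm flange at BOTH ends, standing upright, 62 mm high. The point is its centre, 31 mm up.
- jar_c (a point): Bystander: a closed glass jar, 52 mm in diameter, 60 mm high, standing on the left of the work. The point is its centre, 30 mm up.
- recess (a point): Round recess in an insert, 54 mm in diameter, 5 mm deep, black floor, for the blank flange. The point is the centre of the recess floor, 15 mm above the table. z up, x along the tray. Three light grey 92 mm square inserts lie in any order, 96 mm apart, in a fixed aluminium tray; their tops are 20 mm above the table, the tray's walls lower.
- well (a point): Square well in an insert, 56 mm by 56 mm, 10 mm deep, black floor, for the tube stub. The point is the centre of the well floor, 10 mm above the table. z up, x along the tray. Three light grey 92 mm square inserts lie in any order, 96 mm apart, in a fixed aluminium tray; their tops are 20 mm above the table, the tray's walls lower.
- post (a point): Insert with a round black post, 22 mm in diameter, 20 mm high, standing up from the middle of its flat top, for the clamp. The point is on the post's axis at the post's foot, level with the insert's top, 20 mm above the table. z up, x along the tray. Three light grey 92 mm square inserts lie in any order, 96 mm apart, in a fixed aluminium tray; their tops are 20 mm above the table, the tray's walls lower.

How it is judged:
By the outcome, as a careful person would: the job done as asked, in the order asked, and still so for the second after the job is handed in, with the robot touching nothing.
It also fails if it takes over 102 s, if anything falls off the work surface, if the arm or the gripper's body presses on something with over 40 N, if the wrist force passes 120 N, or if a joint passes its speed limit or range.

ROBOT

A 6-joint arm with a two-finger parallel gripper is mounted at the origin on the work surface. World frame = base frame: x ahead of the robot, y to its left, z up, the work surface at z = 0. Lengths are in m, angles in degrees, forces in N, time in s.
With the tool pointing down it reaches from about 0.375 to 0.9 m from the base axis. Payload 3.1 kg.
Tool frame: the origin (TCP) lies midway between the tips of the shut fingers; the grasp point (between the pads) lies 19 mm behind it; z points along the fingers, y is the direction in which the jaws open and shut (so a half turn about z gives the same grasp; the last joint's range is limited). The gripper opens to 87 mm and grips with 3 to 60 N. Pads are 19 mm wide; open, the fingers measure 117 mm over their backs; the gripper's body (75 mm by 190 mm) begins 51 mm behind the grasp point.
Start: joints at [65.69, 30.224, 82.088, -0, 67.689, -10.227], TCP at [0.152, 0.606, 0.223] pointing down, gripper open.
Joint ranges: [-176.69, 176.69], [-43.24, 126.21], [12.49, 139.97], [-82, 262], [0, 151.66], [-163.58, 163.58]. Speed limits (degrees/s): [159.86, 159.86, 180, 180, 180, 180].

INTERFACE

Orientations are given as a 3x3 rotation matrix whose columns are the frame's x, y, z axes.
In Python, from rig import bot gives the robot as it stands.
- The arm moves only by the tool carry_out, never from a script. Its arguments are lists of equal length, an entry for each row: "grip": the gripper's target within -1 to 1 (fully open at 1, half-way at 0, shut at -1); "slide": the shift along the tool's x, y, z in mm, a list of three; "twist": the turn, a rotation vector about the tool's x, y, z in rad, a list of three. In form: {"grip": [grip, ...], "slide": [[dx, dy, dz], ...], "twist": [[wx, wy, wz], ...]}. A call has 1 to 12 rows; each row shifts and turns the pose as measured when the row begins, along the tool's axes as they then stand; what a row does not reach is not made up. A row lasts 1/10 s, in which the tool goes at most 50 mm and 8.59 degrees, less where a joint would pass 70% of its speed; a pose out of reach is approached as far as the arm can. A call is refused whole if a number of a shift passes 50 or a number of a turn 0.15, either way. A call with a gripper value outside its range is refused whole. The fingers move at their own pace and stop on an object; the grip force is fixed at half the most. Time passes only in rows, so rows that do not move let the fingers close. It gives the time, the measured TCP pose, the force and the opening at its end, in the units of the state.
- bot.read_state(): the state, without advancing time (a new reading comes with each control period).
- bot.capture(name): name is "scene" or "top" or "wrist"; returns a dict with "color" (480x640x3 uint8, red, green, blue), "depth" (480x640 float32, m along the optical axis (not along the pixel's ray), 0 where there is no reading), "fx", "fy", "cx", "cy" (pixels), "k1" (the pictures are not rectified: a ray, as slopes to the right and down, at radius r is drawn at 1 + k1 r^2 times it, then the intrinsics apply), "position" and "rotation" of the camera in the world; the wrist camera has in their place "T_tool_cam" (4x4, takes a point from camera to tool coordinates, whose origin is the TCP and whose axes are the flange's). Camera axes: x right, y up, looking along -z (the intrinsics and any distortion apply to the point x, -y, -z); pixel columns grow to the right and rows downward; lengths in m; the calibration is good to about 2 mm. A picture is of the moment at which its call begins: read the wrist's pose just before it.
- bot.hand_in(): hands the job in, once; it reports no verdict.
The state is a dict: "time_s": time; "joint_positions": joint angles; "qvel": joint speeds; "tau": joint torques, N m; "position": TCP position; "tcp_rot": TCP orientation; "force": force on the tool from outside, world axes, zero at the start; "moment": the same for the moment, N m; "opening": opening from 0.0 (shut) to 1.0 (fully open).
Only numpy, scipy, OpenCV 4.12 (cv2) and the standard library are available. Lean on these libraries where they do the work, as an engineer would, in place of code of your own. Each camera call takes 0.05 s, during which the arm holds its last target.

## Working session

There is one attempt and no reset: what is moved stays moved. The work goes in short steps, Python scripts to look and compute and a tool call to move; the robot and the scene stay as the last step left them, time stands still between calls to the robot, and variables do not carry over. Pictures are saved under pics/ and viewed, and the job is handed in when it is done.

Besides the shell and the picture viewer there is one more tool, called by a JSON object that holds its "api" and its "payload", one argument or row to a line. carry_out: Moves the arm, as the interface text tells. Its arguments: {"type":"object","properties":{"grip":{"type":"array"},"slide":{"type":"array"},"twist":{"type":"array"}},"required":["grip","slide","twist"]}

```bash
ls; mkdir -p pics; python3 - <<'E'
from rig import bot
import cv2,pickle
s=bot.read_state(); print(s)
for n in ["scene","top","wrist"]:
    c=bot.capture(n); pickle.dump((s,c),open(f"{n}0.pkl","wb"))
    cv2.imwrite(f"pics/{n}0.png",c["color"][:,:,::-1])
    print(n,{k:v for k,v in c.items() if k not in("color","depth")})
E
```

```text
pics
{'time_s': 0.0, 'joint_positions': array([ 6.56887894e+01,  3.02778445e+01,  8.21575182e+01, -1.53845206e-03,
        6.76901302e+01, -1.02269570e+01]), 'qvel': array([-0.03399965,  0.06186486,  0.02197434,  0.01636655, -0.14199171,
        0.02543172]), 'tau': array([-1.53565197e-04, -4.40039957e+01, -1.76593208e+01,  6.35053706e-02,
        5.84863883e-02, -1.66992845e-04]), 'position': array([0.1517546 , 0.60552408, 0.2215774 ]), 'tcp_rot': array([[-9.69941257e-01,  2.43337595e-01, -8.79075879e-04],
       [ 2.43338910e-01,  9.69939251e-01, -2.00626094e-03],
       [ 3.64451487e-04, -2.15986863e-03, -9.99997601e-01]]), 'force': array([ 0.48628554, -0.61432569,  0.2881463 ]), 'moment': array([-0.00254936, -0.06328201, -0.01869797]), 'opening': 0.9986966431815268}
scene {'fx': 537.8283199719958, 'fy': 537.8283199719958, 'cx': 317.0403495178536, 'cy': 233.564949887216, 'k1': 0.01038417911815129, 'position': array([ 1.01242992, -0.72281047,  0.88212042]), 'rotation': array([[ 0.83786957, -0.38775768,  0.38421161],
       [ 0.54558859,  0.57225423, -0.61225663],
       [ 0.0175404
[... 172 characters left out ...]
ion': array([0.4318895 , 0.01037097, 1.0554004 ]), 'rotation': array([[-0.01275522,  0.99232141, -0.12302655],
       [-0.99989603, -0.01183042,  0.00824472],
       [ 0.00672595,  0.12311892,  0.99236913]])}
wrist {'fx': 376.5108076955553, 'fy': 376.5108076955553, 'cx': 319.13712347372945, 'cy': 242.81239931348694, 'k1': 0.02641621350904891, 'T_tool_cam': array([[ 1.46316295e-04,  9.67520028e-01,  2.52794333e-01,
         6.96077374e-02],
       [ 9.99999954e-01, -2.08368221e-04,  2.18692157e-04,
        -2.12291533e-04],
       [ 2.64263347e-04,  2.52794289e-01, -9.67520014e-01,
        -1.62258259e-01],
       [ 0.00000000e+00,  0.00000000e+00,  0.00000000e+00,
         1.00000000e+00]])}
```

View pics/top0.png

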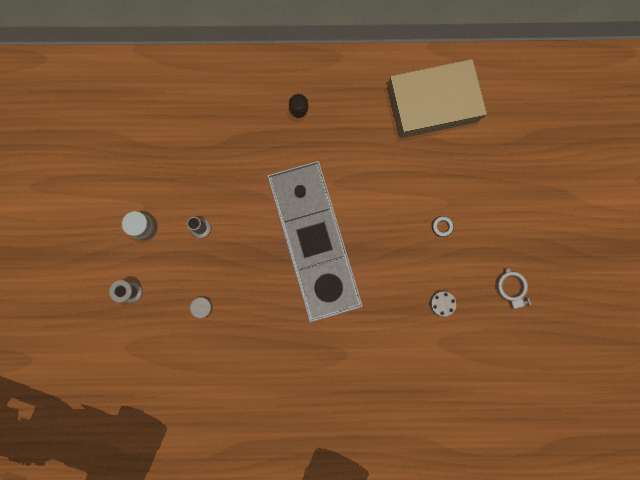

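View pics/scene0.png

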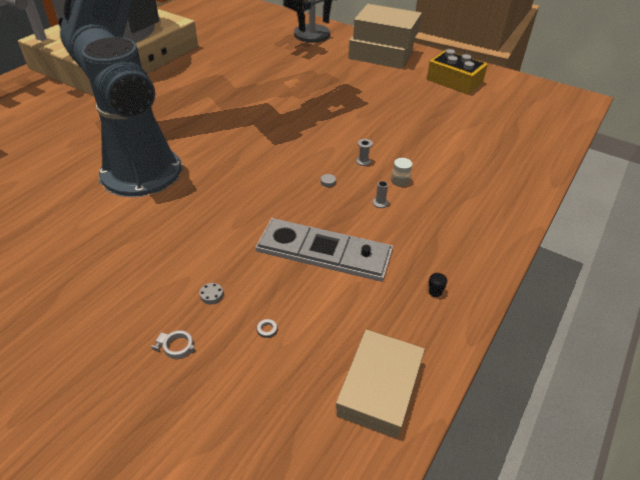

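View pics/wrist0.png

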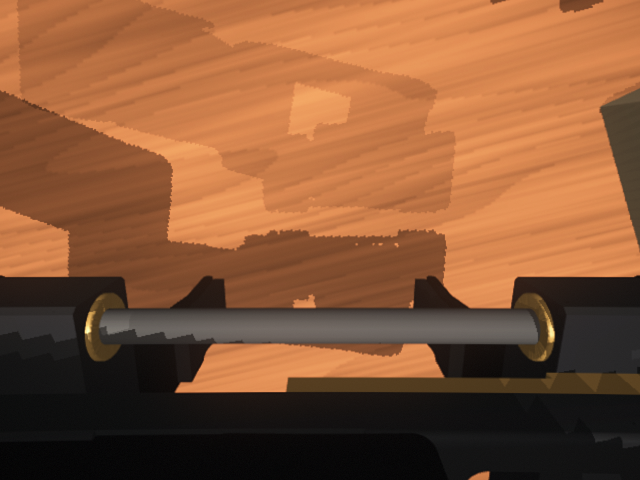

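Top view: jar (135,224), stub (197,226), nipple (122,291), blank (201,307). The tray holds the post (300,190), well (314,240) and recess (328,287). Ring (443,226), bolted disc (443,303) and clamp (513,287), with its lug at the bottom (520,302). The wrist view shows only table and shadow. Next I'll measure these from the two fixed views.

```bash
cat > h.py <<'E'
import numpy as np, cv2, pickle
from rig import bot
def pose(c,s):
    if "T_tool_cam" in c:
        T=c["T_tool_cam"]; R=s["tcp_rot"]; return R@T[:3,3]+s["position"], R@T[:3,:3]
    return np.array(c["position"]),np.array(c["rotation"])
def K(c): return np.array([[c["fx"],0,c["cx"]],[0,c["fy"],c["cy"]],[0,0,1.]])
def rays(c,s,px):
    p,R=pose(c,s)
    u=cv2.undistortPoints(np.array(px,float).reshape(-1,1,2),K(c),np.array([c["k1"],0,0,0,0.]))[:,0]
    d=np.c_[u[:,0],-u[:,1],-np.ones(len(u))]@R.T
    return p,d
def onplane(c,s,px,z):
    p,d=rays(c,s,px); return p+d*((z-p[2])/d[:,2])[:,None]
def project(c,s,P):
    p,R=pose(c,s); q=(np.atleast_2d(P)-p)@R
    x=q[:,0]/-q[:,2]; y=-q[:,1]/-q[:,2]; f=1+c["k1"]*(x*x+y*y)
    return np.c_[c["fx"]*x*f+c["cx"],c["fy"]*y*f+c["cy"]]
def tri(views):  # [(c,s,px)...]
    A=np.zeros((3,3));b=np.zeros(3);L=[]
    for c,s,px in views:
        p,d=rays(c,s,[px]); d=d[0]/np.linalg.norm(d[0]); M=np.eye(3)-np.outer(d,d); A+=M;b+=M@p;L.append((M,p))
    x=np.linalg.solve(A,b); return x,[float(np.linalg.norm(M@(x-p)))*1000 for M,p in L]
def snap(n,name):
    s=bot.read_state(); c=bot.capture(n); pickle.dump((s,c),open(name+".pkl","wb"))
    cv2.imwrite(f"pics/{name}.png",c["color"][:,:,::-1]); return s,c
def load(name): return pickle.load(open(name+".pkl","rb"))
E
python3 - <<'E'
from h import *
np.set_printoptions(precision=4,suppress=True)
for n in ["top0","scene0"]:
    s,c=load(n); hsv=cv2.cvtColor(c["color"],cv2.COLOR_RGB2HSV)
    m=((hsv[...,1]<70)&(hsv[...,2]>60)).astype(np.uint8)
    N,l,st,ce=cv2.connectedComponentsWithStats(m)
    print(n)
    for i in range(1,N):
        if 40<st[i,4]<8000: print(st[i],ce[i].round(1),onplane(c,s,[ce[i]],.014)[0])
    big=cv2.resize(c["color"][100:340,90:550] if n=="top0" else c["color"][120:380,130:470],None,fx=1.7 if n=="top0" else 2.2,fy=1.7 if n=="top0" else 2.2,interpolation=cv2.INTER_CUBIC)
    cv2.imwrite(f"pics/{n}z.png",big[:,:,::-1])
E
```

```text
top0
[ 268  161   94  161 6759] [313.3 238.2] [0.5697 0.0229 0.014 ]
[122 211  32  28 663] [137.3 224.8] [0.5999 0.3614 0.014 ]
[187 217  24  21 284] [200.3 227.9] [0.5925 0.2405 0.014 ]
[433 216  20  21 218] [442.6 226.3] [ 0.5901 -0.2274  0.014 ]
[497 269  34  40 517] [513.9 289.9] [ 0.4659 -0.3582  0.014 ]
[110 280  32  23 452] [125.4 291.4] [0.4724 0.3799 0.014 ]
[431 291  25  26 487] [442.9 303.3] [ 0.4421 -0.2221  0.014 ]
[190 297  22  21 353] [200.5 307.2] [0.4406 0.2378 0.014 ]
scene0
[  0   0  46  41 585] [29.6 15.8] [-1.08    0.4495  0.014 ]
[  52    0  102   63 1769] [90.6 34.1] [-0.7578  0.4748  0.014 ]
[265   0  19   5  61] [276.4   1.4] [-0.3873  1.1398  0.014 ]
[295   1  35  38 529] [312.9  23.1] [-0.1391  1.0433  0.014 ]
[ 329    0   88   25 1046] [363.4   7.6] [-0.0536  1.2967  0.014 ]
[446  49  12  15 129] [450.9  55.8] [0.4239 1.0911 0.014 ]
[461  54  14  15 135] [467.2  60.9] [0.4874 1.0866 0.014 ]
[ 95  62  51  30 516] [115.9  72.3] [-0.453   0.3227  0.014 ]
[ 96 103  29  16 122] [108. 114.] [-0.2718  0.1293  0.014 ]
[357 139  16  27 259] [363.9 152. ] [0.4585 0.3945 0.014 ]
[170 150  11  20  75] [176.  160.3] [0.0582 0.0726 0.014 ]
[394 158  18  15 224] [402.4 164.8] [0.5743 0.4017 0.014 ]
[ 99 166  69  27 638] [123.8 182.7] [ 0.0169 -0.0734  0.014 ]
[321 174  15  13 155] [327.8 180. ] [0.4427 0.2316 0.014 ]
[393 175  16  11 126] [400.7 180.1] [0.6007 0.339  0.014 ]
[373 182  15  26 241] [380.7 196.7] [0.5892 0.2494 0.014 ]
[106 188  35   9  49] [121.1 193.8] [ 0.0451 -0.1081  0.014 ]
[ 256  218  137   63 4019] [327.3 249.9] [0.5782 0.0146 0.014 ]
[200 283  23  21 379] [211.  292.9] [ 0.4444 -0.2276  0.014 ]
[257 319  20  18 215] [266.5 327.4] [ 0.5933 -0.2339  0.014 ]
[152 331  42  28 568] [174.1 343.5] [ 0.4695 -0.3619  0.014 ]
```

```bash
python3 - <<'E'
from h import *
s,c=load("top0")
for nm,(x,y) in dict(clamp=(510,290),stub=(197,226)).items():
    cv2.imwrite(f"pics/top_{nm}.png",cv2.resize(c["color"][y-35:y+35,x-35:x+35],None,fx=7,fy=7,interpolation=cv2.INTER_NEAREST)[:,:,::-1])
E
```

```text
(no output)
```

View pics/scene0z.png

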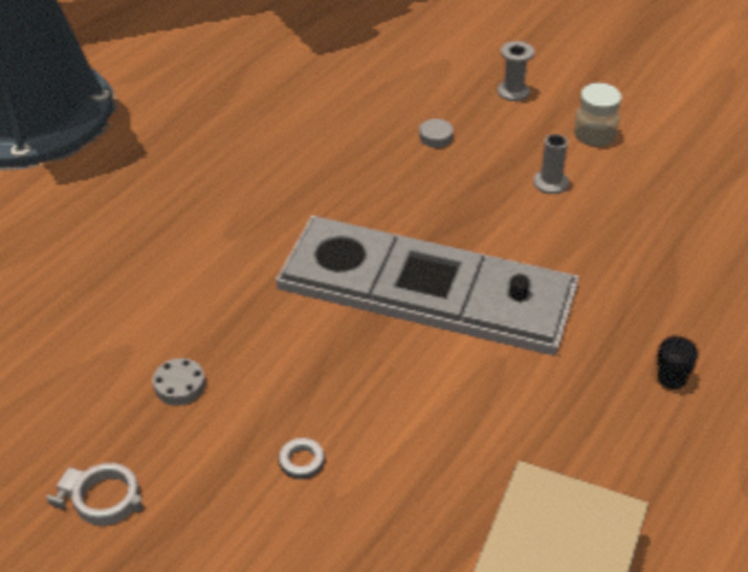

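View pics/top_clamp.png

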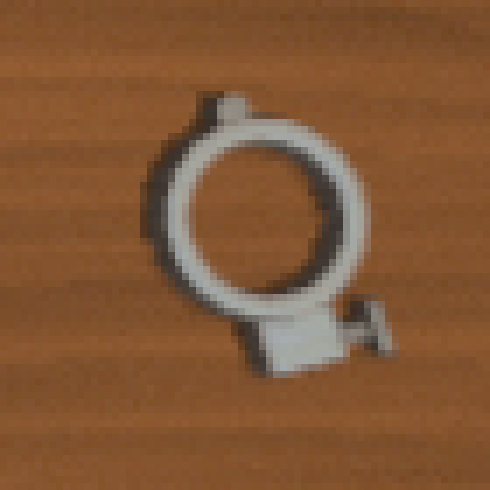

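Scene view (zoomed 2.2x) agrees: the recess, well and post inserts run left to right. The clamp crop shows its lug and wing screw at the bottom, with its x axis heading about -164°, which is close to the tray's axis. So one tool heading should do for everything. First I'll refine the tray.

```bash
cat >> h.py <<'E'
def go(target,heading,s=None):
    """print tool-frame total shift (mm) & yaw twist to get to target with tool y heading (deg)"""
    s=s or bot.read_state(); R=s["tcp_rot"]; h=np.degrees(np.arctan2(R[1,1],R[0,1]))
    w=(h-heading+180)%360-180   # about tool z (down)
    hx=np.radians(heading+90); X=np.array([np.cos(hx),np.sin(hx),0]);Y=np.array([np.cos(hx-np.pi/2),np.sin(hx-np.pi/2),0])
    # desired full rotation -> residual rotation vector in tool frame
    Rd=np.c_[X,Y,[0,0,-1]]; rv=cv2.Rodrigues(R.T@Rd)[0].ravel()
    d=np.array(target)-s["position"]
    print("t",round(s["time_s"],2),"pos",s["position"].round(4),"head",round(h,2),"twist",rv.round(4),"| slide in final axes mm",(Rd.T@d*1000).round(1),"in present axes",(R.T@d*1000).round(1),"F",s["force"].round(1),"open",round(s["opening"],3))
E
python3 - <<'E'
from h import *
np.set_printoptions(precision=4,suppress=True)
s,c=load("top0")
hsv=cv2.cvtColor(c["color"],cv2.COLOR_RGB2HSV)
m=((hsv[...,1]<70)&(hsv[...,2]>60)).astype(np.uint8)*255
m=cv2.morphologyEx(m,cv2.MORPH_CLOSE,np.ones((3,3)))
x=np.zeros_like(m); x[150:330,255:370]=m[150:330,255:370]
cs,_=cv2.findContours(x,cv2.RETR_CCOMP,cv2.CHAIN_APPROX_NONE)
for k in cs:
    if cv2.contourArea(k)>60:
        r=cv2.minAreaRect(k); M=cv2.moments(k); ce=(M["m10"]/M["m00"],M["m01"]/M["m00"])
        print(r,ce,onplane(c,s,[ce],.02),onplane(c,s,cv2.boxPoints(r),.02).round(3).tolist())
go([.44,.238,.13],106)
E
```

```text
((314.41412353515625, 240.8152618408203), (152.78799438476562, 54.80169677734375), 73.81079864501953) (314.2955213378037, 241.3850117968459) [[0.5629 0.021  0.02  ]] [[0.694, 0.112, 0.02], [0.723, 0.009, 0.02], [0.438, -0.068, 0.02], [0.411, 0.032, 0.02]]
((328.0, 287.5), (28.0, 29.0), 0.0) (328.10735794710655, 287.57947106572396) [[ 0.4743 -0.0042  0.02  ]] [[0.447, 0.023, 0.02], [0.502, 0.022, 0.02], [0.502, -0.031, 0.02], [0.447, -0.03, 0.02]]
((313.9944152832031, 239.48080444335938), (29.880001068115234, 30.359994888305664), 73.73979187011719) (313.92005499901785, 239.5454724022785) [[0.5664 0.0217 0.02  ]] [[0.587, 0.057, 0.02], [0.602, 0.001, 0.02], [0.547, -0.014, 0.02], [0.531, 0.042, 0.02]]
((299.5, 191.0), (11.0, 12.0), 0.0) (299.5, 191.0) [[0.6616 0.0486 0.02  ]] [[0.65, 0.059, 0.02], [0.674, 0.059, 0.02], [0.673, 0.038, 0.02], [0.65, 0.038, 0.02]]
t 0.15 pos [0.1518 0.6057 0.2218] head 75.92 twist [-0.0015 -0.0008 -0.525 ] | slide in final axes mm [-175.7 -432.9   91.8] in present axes [-369.  -286.4   92.1] F [ 0.1 -0.3 -0.1] open 1.002
```

{"api": "carry_out", "payload": {
  "grip": [1,1,1,1,1,1,1,1,1,1,1,1],
  "slide": [
    [0,0,0],
    [0,0,0],
    [0,0,0],
    [0,0,0],
    [-19,-46,10],
    [-19,-46,10],
    [-19,-46,10],
    [-19,-46,10],
    [-19,-46,10],
    [-19,-46,10],
    [-19,-46,10],
    [-19,-46,10]
  ],
  "twist": [
    [0,0,-0.13],
    [0,0,-0.13],
    [0,0,-0.13],
    [0,0,-0.13],
    [0,0,0],
    [0,0,0],
    [0,0,0],
    [0,0,0],
    [0,0,0],
    [0,0,0],
    [0,0,0],
    [0,0,0]
  ]
}}

```text
time_s: 1.35
position: [0.4013, 0.3052, 0.1403]
tcp_rot: [[-0.952, -0.306, 0.001], [-0.306, 0.952, 0.003], [-0.002, 0.003, -1.0]]
force: [0.3, -0.3, 0.1]
opening: 1.002
```

```bash
python3 -c "
from h import *
go([.44,.238,.13],105.5)"
```

```text
t 1.35 pos [0.4013 0.3052 0.1403] head 107.8 twist [0.0026 0.0017 0.0401] | slide in final axes mm [-19.3 -75.1  10.3] in present axes [-16.3 -75.8  10.1] F [ 0.3 -0.3  0.1] open 1.002
```

{"api": "carry_out", "payload": {
  "grip": [1,1,1,1],
  "slide": [
    [-10,-38,5],
    [-10,-38,5],
    [0,0,0],
    [0,0,0]
  ],
  "twist": [
    [0.0026,0.0017,0.04],
    [0,0,0],
    [0,0,0],
    [0,0,0]
  ]
}}

```text
time_s: 1.75
position: [0.448, 0.2301, 0.1281]
tcp_rot: [[-0.967, -0.256, -0.0], [-0.256, 0.967, -0.001], [0.0, -0.001, -1.0]]
force: [-0.0, -0.1, -0.1]
opening: 1.004
```

```bash
python3 -c "
from h import *
s,c=snap('wrist','w1')
go([.44,.238,.13],105.5)
print(project(c,s,[[.4406,.2378,.014]]))"
```

```text
t 1.8 pos [0.4481 0.2305 0.1282] head 104.91 twist [-0.0013  0.0004 -0.0103] | slide in final axes mm [ 5.8  9.4 -1.8] in present axes [ 5.9  9.4 -1.8] F [ 0.2 -0.  -0.3] open 1.0
[[331.49867294 232.89217297]]
```

View pics/w1.png

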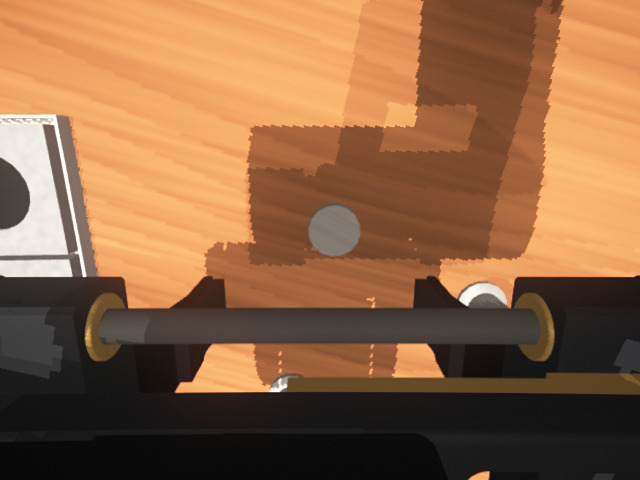

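Wrist view: a plain disc without holes at (334,231), within 3 px of the prediction, so it is the blank. I'll take a second wrist view from lower and to the side for its height.

{"api": "carry_out", "payload": {
  "grip": [1,1,1,1],
  "slide": [
    [25,10,12],
    [15,10,12],
    [0,0,0],
    [0,0,0]
  ],
  "twist": [
    [0,0,0],
    [0,0,0],
    [0,0,0],
    [0,0,0]
  ]
}}

```text
time_s: 2.2
position: [0.4025, 0.2437, 0.1048]
tcp_rot: [[-0.965, -0.264, 0.004], [-0.264, 0.965, 0.0], [-0.004, -0.001, -1.0]]
force: [0.8, -0.3, -0.4]
opening: 0.999
```

```bash
cat >> h.py <<'E'
def blobs(c,win,smax=90,vmin=70,amin=300,dark=False,vmax=60):
    x0,y0,x1,y1=win; hsv=cv2.cvtColor(c["color"],cv2.COLOR_RGB2HSV)
    m=(hsv[...,2]<vmax) if dark else ((hsv[...,1]<smax)&(hsv[...,2]>vmin))
    m=m.astype(np.uint8)*255; k=np.zeros_like(m); k[y0:y1,x0:x1]=m[y0:y1,x0:x1]
    cs,_=cv2.findContours(k,cv2.RETR_CCOMP,cv2.CHAIN_APPROX_NONE)
    out=[]
    for q in cs:
        if cv2.contourArea(q)>amin:
            out.append((cv2.fitEllipse(q),cv2.minAreaRect(q),q))
    return out
E
python3 -c "
from h import *
s,c=snap('wrist','w2')
s1,c1=load('w1')
st,ct=load('top0')
p={}
for n,(s,c) in dict(w1=(s1,c1),w2=(s,c)).items():
    print(n,s['position'],project(c,s,[[.4406,.2378,.014]]))
    for e,r,q in blobs(c,(230,100,430,300)): print(e, onplane(c,s,[e[0]],.014), cv2.contourArea(q))
"
```

```text
w1 [0.44802082 0.23010239 0.12810396] [[331.49867294 232.89217297]]
((333.6961669921875, 229.4094696044922), (51.32502746582031, 52.616825103759766), 167.665771484375) [[0.43758557 0.23868649 0.014     ]] 2119.0
w2 [0.40251008 0.24368631 0.10476576] [[297.22274577 294.2782417 ]]
((300.15374755859375, 282.7349853515625), (40.24268341064453, 57.73405075073242), 89.21919250488281) [[0.43148088 0.23761124 0.014     ]] 1686.5
```

View pics/w2.png

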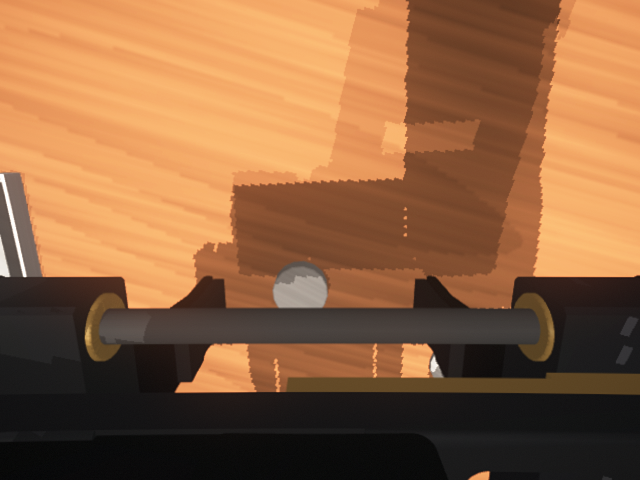

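Here the rail hides part of the disc (about (300,285)), so I'll shift to the other side for the second view.

{"api": "carry_out", "payload": {
  "grip": [1,1,1,1,1],
  "slide": [
    [-35,-5,0],
    [-35,0,0],
    [-10,0,0],
    [0,0,0],
    [0,0,0]
  ],
  "twist": [
    [0,0,0],
    [0,0.004,0],
    [0,0,0],
    [0,0,0],
    [0,0,0]
  ]
}}

```text
time_s: 2.75
position: [0.4837, 0.2617, 0.1072]
tcp_rot: [[-0.964, -0.266, 0.002], [-0.266, 0.964, -0.0], [-0.002, -0.001, -1.0]]
force: [-0.7, 0.2, 0.8]
opening: 1.002
```

```bash
python3 -c "
from h import *
s,c=snap('wrist','w3')
s1,c1=load('w1')
st,ct=load('top0')
P=[]
for n,(s,c) in dict(w1=(s1,c1),w3=(s,c)).items():
    for e,r,q in blobs(c,(230,50,430,300)): print(n,e, onplane(c,s,[e[0]],.014), cv2.contourArea(q)); P.append((c,s,e[0]))
print(tri(P)); print(tri(P+[(ct,st,(200.5,307.2))]))
go([.44,.238,.13],105.5)
"
```

```text
w1 ((333.6961669921875, 229.4094696044922), (51.32502746582031, 52.616825103759766), 167.665771484375) [[0.43758557 0.23868649 0.014     ]] 2119.0
w3 ((304.647705078125, 174.77577209472656), (57.89479064941406, 58.93630599975586), 164.3037567138672) [[0.43831063 0.2390965  0.014     ]] 2677.5
(array([0.43867407, 0.23908598, 0.00903827]), [0.0965616569614824, 0.09656165696141983])
(array([0.4398046 , 0.23944422, 0.00444218]), [0.2885142687591637, 0.8340855433445824, 0.9768254006029806])
t 2.8 pos [0.4833 0.2615 0.1072] head 105.45 twist [-0.0009  0.0016 -0.0008] | slide in final axes mm [ 48.  -11.1 -22.8] in present axes [ 48.  -11.2 -22.9] F [0.8 0.1 0.3] open 1.001
```

View pics/w3.png

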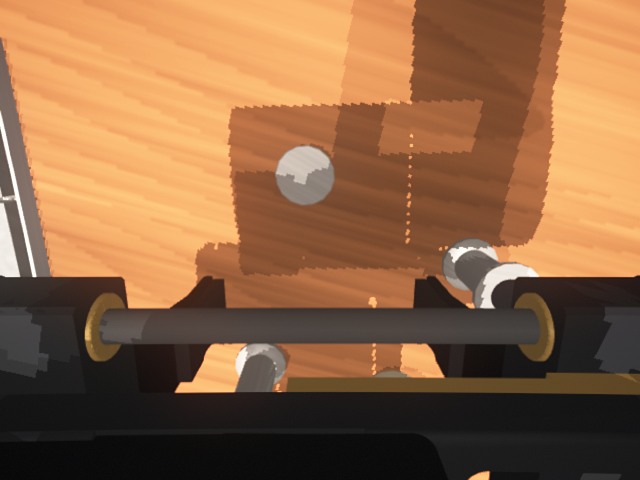

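The two wrist views put the blank's top centre at (0.4385, 0.239), with a height of 9–14 mm that is consistent with the text. The nipple and stub are visible at the lower edge. Now the grasp.

```bash
python3 -c "
from h import *
go([.4382,.239,.04],105.5)
s,c=load('w3'); print('depth z', [ (pose(c,s)[0]+ (rays(c,s,[p])[1][0])*c['depth'][p[1],p[0]]).round(4) for p in [(305,175),(300,190),(310,160),(305,230)]])
"
```

```text
t 2.8 pos [0.4833 0.2615 0.1072] head 105.45 twist [-0.0009  0.0016 -0.0008] | slide in final axes mm [49.5 -9.7 67.2] in present axes [49.6 -9.6 67.1] F [0.8 0.1 0.3] open 1.001
depth z [array([0.4384, 0.2394, 0.014 ]), array([0.449 , 0.2387, 0.0137]), array([0.428 , 0.24  , 0.0148]), array([ 0.4782,  0.2494, -0.0006])]
```

{"api": "carry_out", "payload": {
  "grip": [1,1,1,1,1],
  "slide": [
    [25,-5,20],
    [24,-5,20],
    [0,0,20],
    [0,0,0],
    [0,0,0]
  ],
  "twist": [
    [0,0,0],
    [0,0,0],
    [0,0,0],
    [0,0,0],
    [0,0,0]
  ]
}}

```text
time_s: 3.3
position: [0.4312, 0.237, 0.0475]
tcp_rot: [[-0.963, -0.268, -0.002], [-0.268, 0.963, -0.002], [0.003, -0.001, -1.0]]
force: [0.0, -0.7, 0.4]
opening: 0.999
```

```bash
python3 -c "
from h import *
go([.4384,.2394,.007],105.5)"
```

```text
t 3.3 pos [0.4312 0.237  0.0475] head 105.53 twist [-0.0008 -0.0027  0.0006] | slide in final axes mm [-7.6  0.3 40.5] in present axes [-7.7  0.4 40.5] F [ 0.  -0.7  0.4] open 0.999
```

{"api": "carry_out", "payload": {
  "grip": [1,1,1,1,1],
  "slide": [
    [-7,0,12],
    [0,0,12],
    [0,0,10],
    [0,0,3],
    [0,0,0]
  ],
  "twist": [
    [0,-0.0027,0],
    [0,0,0],
    [0,0,0],
    [0,0,0],
    [0,0,0]
  ]
}}

```text
time_s: 3.8
position: [0.4411, 0.2401, 0.0094]
tcp_rot: [[-0.963, -0.268, 0.006], [-0.268, 0.963, 0.001], [-0.006, -0.001, -1.0]]
force: [-0.0, 0.5, 0.6]
opening: 1.003
```

```bash
python3 -c "
from h import *
go([.4384,.2394,.007],105.5)"
```

```text
t 3.8 pos [0.4411 0.2401 0.0094] head 105.57 twist [-0.0008  0.0059  0.0012] | slide in final axes mm [2.8 0.1 2.4] in present axes [2.8 0.1 2.3] F [-0.   0.5  0.6] open 1.003
```

{"api": "carry_out", "payload": {
  "grip": [1,-1,-1,-1,-1,-1,-1,-1],
  "slide": [
    [2.5,0,2.3],
    [0,0,0],
    [0,0,0],
    [0,0,0],
    [0,0,0],
    [0,0,0],
    [0,0,0],
    [0,0,0]
  ],
  "twist": [
    [0,0.005,0],
    [0,0,0],
    [0,0,0],
    [0,0,0],
    [0,0,0],
    [0,0,0],
    [0,0,0],
    [0,0,0]
  ]
}}

```text
time_s: 4.6
position: [0.4391, 0.2396, 0.0077]
tcp_rot: [[-0.963, -0.268, 0.002], [-0.268, 0.963, -0.0], [-0.002, -0.001, -1.0]]
force: [-0.6, 1.0, 0.1]
opening: 0.449
```

```bash
python3 -c "
from h import *
go([.4384,.2394,.007],105.5)
s,c=load('top0')
print(onplane(c,s,[(328.1,287.6)],.02),onplane(c,s,[(328.1,287.6)],.015))"
```

```text
t 4.6 pos [0.4391 0.2396 0.0077] head 105.57 twist [-0.0008  0.0022  0.0013] | slide in final axes mm [0.7 0.  0.7] in present axes [0.7 0.  0.7] F [-0.6  1.   0.1] open 0.449
[[ 0.47427929 -0.00422179  0.02      ]] [[ 0.47448399 -0.00429226  0.015     ]]
```

Held: opening 0.449 is about 39 mm. Lifting, then looking at the recess from the air before placing.

{"api": "carry_out", "payload": {
  "grip": [-1,-1,-1,-1],
  "slide": [
    [0,0,-25],
    [0,0,-40],
    [0,0,-40],
    [0,0,0]
  ],
  "twist": [
    [0,0,0],
    [0,0,0],
    [0,0,0],
    [0,0,0]
  ]
}}

```text
time_s: 5.0
position: [0.4377, 0.2391, 0.114]
tcp_rot: [[-0.963, -0.268, -0.003], [-0.268, 0.963, -0.002], [0.004, -0.001, -1.0]]
force: [-0.2, -0.1, -0.9]
opening: 0.435
```

```bash
python3 -c "
from h import *
go([.513,.0065,.12],105.5)"
```

```text
t 5.0 pos [0.4377 0.2391 0.114 ] head 105.56 twist [-0.0008 -0.0037  0.001 ] | slide in final axes mm [ -10.4 -244.3   -6. ] in present axes [ -10.1 -244.3   -5.9] F [-0.2 -0.1 -0.9] open 0.435
```

{"api": "carry_out", "payload": {
  "grip": [-1,-1,-1,-1,-1,-1,-1,-1],
  "slide": [
    [-2,-30,-2],
    [-2,-45,-2],
    [-2,-45,-2],
    [-2,-45,0],
    [-2,-45,0],
    [0,-15,0],
    [0,0,0],
    [0,0,0]
  ],
  "twist": [
    [0,-0.003,0],
    [0,0,0],
    [0,0,0],
    [0,0,0],
    [0,0,0],
    [0,0,0],
    [0,0,0],
    [0,0,0]
  ]
}}

```text
time_s: 5.8
position: [0.5074, 0.0185, 0.115]
tcp_rot: [[-0.963, -0.271, -0.005], [-0.271, 0.963, 0.001], [0.005, 0.002, -1.0]]
force: [-0.3, 0.2, -2.1]
opening: 0.436
```

```bash
python3 -c "
from h import *
s,c=snap('wrist','w4')
go([.513,.0065,.12],105.5)
print(project(c,s,[[.4745,-.0042,.02]]))
for e,r,q in blobs(c,(150,0,500,300),dark=True,vmax=70): print(e,onplane(c,s,[e[0]],.02))
for e,r,q in blobs(c,(0,0,639,400)): print(r,cv2.contourArea(q))
"
```

```text
t 5.85 pos [0.5072 0.0188 0.115 ] head 105.78 twist [ 0.002  -0.0052  0.0049] | slide in final axes mm [ -2.3 -13.4  -5. ] in present axes [ -2.2 -13.4  -5.1] F [ 0.4 -0.1 -1.1] open 0.434
[[299.75561751 193.22578823]]
((459.190673828125, 287.8251037597656), (24.358327865600586, 107.35413360595703), 90.56895446777344) [[0.50950102 0.12507793 0.02      ]]
((184.2094268798828, 288.03271484375), (23.579355239868164, 89.37529754638672), 88.19815826416016) [[ 0.56364136 -0.06700835  0.02      ]]
((374.7899169921875, 289.57049560546875), (23.69537353515625, 32.13589859008789), 107.50031280517578) [[0.52744102 0.06661776 0.02      ]]
((263.7884826660156, 289.3545227050781), (23.931474685668945, 31.480838775634766), 68.6559829711914) [[ 0.5491561  -0.01129897  0.02      ]]
((313.781005859375, 216.2027587890625), (16.15974998474121, 47.09366989135742), 64.75325012207031) [[0.4872258  0.00927586 0.02      ]]
((317.58319091796875, 359.5165100097656), (104.83806610107422, 34.03982162475586), 0.596809446811676) 2915.0
((225.13763427734375, 325.0702209472656), (22.6358585357666, 35.60275650024414), 12.994616508483887) 355.0
((65.0, 335.5), (57.0, 130.0), 90.0) 5131.0
((300.0, 209.5), (197.0, 158.0), 90.0) 27757.5
((313.4382019042969, 215.39889526367188), (22.111186981201172, 53.89133071899414), 77.00537872314453) 736.5
((14.0, 48.0), (28.0, 74.0), 0.0) 1529.5
```

View pics/w4.png

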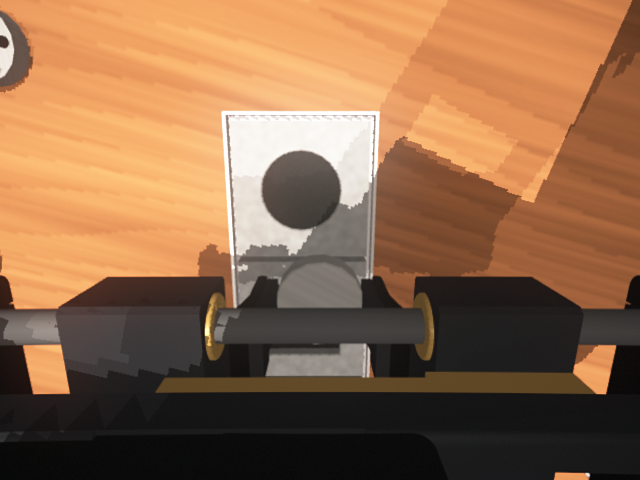

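Wrist view: the recess is a dark disc at (301,190), and the held blank shows between the fingers at (319,290). I'll measure the recess.

```bash
python3 -c "
from h import *
s,c=load('w4')
hsv=cv2.cvtColor(c['color'],cv2.COLOR_RGB2HSV); print(hsv[190,240:360:6,2],hsv[140:240:6,301,2])
for vm in (80,95,105):
  for e,r,q in blobs(c,(245,135,365,245),dark=True,vmax=vm): print(vm,e,onplane(c,s,[e[0]],.02),cv2.contourArea(q))
D=lambda p:(pose(c,s)[0]+ (rays(c,s,[p])[1][0])*c['depth'][p[1],p[0]]).round(4)
for p in [(301,190),(290,200),(310,180),(250,150),(250,230),(350,150)]: print(p,D(p))
for p in [(320,285),(320,275),(320,295)]: print('held',(s['tcp_rot'].T@(D(p)-s['position'])).round(4))
row=[tuple((s['tcp_rot'].T@(D((x,290))-s['position'])*1000).round(0)) for x in range(270,370,6)]; print(row)
"
```

```text
[234 235 231 233  94  90  89  86  83  82  82  80  79  78  79  80  80 230
 237 236] [249 248 107 106 102  97  92  85  82  78  75  72  70  69  64 176 225]
80 ((307.81719970703125, 207.7273712158203), (36.103965759277344, 65.19636535644531), 71.82503509521484) [[0.48263219 0.0037308  0.02      ]] 1795.5
95 ((303.2560729980469, 198.80484008789062), (55.22475814819336, 79.4631576538086), 77.67512512207031) [[ 0.47753512 -0.00090445  0.02      ]] 3282.0
105 ((301.50274658203125, 193.1435089111328), (68.8605728149414, 78.34518432617188), 87.93135070800781) [[ 0.47412226 -0.00306658  0.02      ]] 4187.0
(301, 190) [ 0.4728 -0.004   0.015 ]
(290, 200) [ 0.4816 -0.0096  0.0151]
(310, 180) [4.645e-01 2.000e-04 1.470e-02]
(250, 150) [ 0.4559 -0.0433  0.0197]
(250, 230) [ 0.5086 -0.031   0.0205]
(350, 150) [0.4378 0.0206 0.0192]
held [ 0.0096  0.0005 -0.0061]
held [ 0.0144  0.0006 -0.0066]
held [ 0.0049  0.0005 -0.0063]
[(np.float64(10.0), np.float64(-21.0), np.float64(-13.0)), (np.float64(9.0), np.float64(-19.0), np.float64(-9.0)), (np.float64(7.0), np.float64(-16.0), np.float64(-6.0)), (np.float64(7.0), np.float64(-14.0), np.float64(-6.0)), (np.float64(7.0), np.float64(-11.0), np.float64(-5.0)), (np.float64(7.0), np.float64(-8.0), np.float64(-6.0)), (np.float64(8.0), np.float64(-6.0), np.float64(-7.0)), (np.float64(7.0), np.float64(-3.0), np.float64(-6.0)), (np.float64(7.0), np.float64(-0.0), np.float64(-6.0)), (np.float64(8.0), np.float64(2.0), np.float64(-7.0)), (np.float64(7.0), np.float64(5.0), np.float64(-7.0)), (np.float64(7.0), np.float64(8.0), np.float64(-6.0)), (np.float64(7.0), np.float64(10.0), np.float64(-7.0)), (np.float64(7.0), np.float64(13.0), np.float64(-7.0)), (np.float64(7.0), np.float64(16.0), np.float64(-5.0)), (np.float64(8.0), np.float64(18.0), np.float64(-7.0)), (np.float64(10.0), np.float64(20.0), np.float64(-14.0))]
```

```bash
python3 -c "
from h import *
s,c=load('w4')
for vm in (115,125,140,150):
  for e,r,q in blobs(c,(245,135,365,240),dark=True,vmax=vm): print(vm,e,onplane(c,s,[e[0]],.02),cv2.contourArea(q))
D=lambda p:(pose(c,s)[0]+ (rays(c,s,[p])[1][0])*c['depth'][p[1],p[0]])
# front edge of held disc along column 319 : jump in depth
for x in (300,320,340): print(x,[tuple((s['tcp_rot'].T@(D((x,y))-s['position'])*1000).round(1)) for y in range(258,270,1)])
go([.4735,-.0042,.05],105.5)
"
```

```text
115 ((301.1596984863281, 190.33502197265625), (75.46512603759766, 78.25672149658203), 132.94166564941406) [[ 0.47234166 -0.00378749  0.02      ]] 4638.0
125 ((308.0838928222656, 195.90029907226562), (70.57585144042969, 111.08981323242188), 127.1822738647461) [[0.47471834 0.00175484 0.02      ]] 5663.0
140 ((311.01165771484375, 197.30250549316406), (73.2628173828125, 115.4607162475586), 125.27493286132812) [[0.47510053 0.00393786 0.02      ]] 6130.0
150 ((310.94140625, 197.21530151367188), (73.30794525146484, 115.75338745117188), 125.42487335205078) [[0.47505598 0.00387568 0.02      ]] 6166.5
300 [(np.float64(-10.7), np.float64(-13.8), np.float64(101.3)), (np.float64(17.8), np.float64(-8.8), np.float64(6.2)), (np.float64(17.9), np.float64(-8.7), np.float64(4.4)), (np.float64(17.9), np.float64(-8.6), np.float64(2.9)), (np.float64(17.8), np.float64(-8.6), np.float64(1.6)), (np.float64(18.0), np.float64(-8.5), np.float64(-0.4)), (np.float64(17.9), np.float64(-8.4), np.float64(-1.7)), (np.float64(17.7), np.float64(-8.4), np.float64(-2.4)), (np.float64(18.2), np.float64(-8.2), np.float64(-
[... 991 characters left out ...]
 np.float64(3.7)), (np.float64(18.2), np.float64(9.7), np.float64(1.9)), (np.float64(18.0), np.float64(9.6), np.float64(0.8)), (np.float64(18.0), np.float64(9.5), np.float64(-0.5)), (np.float64(17.9), np.float64(9.5), np.float64(-1.7)), (np.float64(18.4), np.float64(9.3), np.float64(-4.7)), (np.float64(18.0), np.float64(9.3), np.float64(-4.9)), (np.float64(17.9), np.float64(9.2), np.float64(-6.0)), (np.float64(17.5), np.float64(9.2), np.float64(-6.2)), (np.float64(17.4), np.float64(9.2), np.float64(-7.2))]
t 5.85 pos [0.5072 0.0188 0.115 ] head 105.78 twist [ 0.002  -0.0052  0.0049] | slide in final axes mm [ 38.6 -13.2  65. ] in present axes [ 38.4 -13.1  65.2] F [ 0.4 -0.1 -1.1] open 0.434
```

Recess at (0.473, -0.004), floor 15 mm and top 20 mm by depth. The blank is centred in the grip to 0.5 mm, with its underside 7.5 mm below the tips. Moving over the recess.

{"api": "carry_out", "payload": {
  "grip": [-1,-1,-1,-1,-1],
  "slide": [
    [12,-4,10],
    [12,-4,15],
    [12,-4,15],
    [0,0,8],
    [0,0,0]
  ],
  "twist": [
    [0,0,0.005],
    [0,-0.004,0],
    [0,0,0],
    [0,0,0],
    [0,0,0]
  ]
}}

```text
time_s: 6.35
position: [0.4725, 0.0047, 0.0653]
tcp_rot: [[-0.961, -0.277, -0.003], [-0.277, 0.961, 0.003], [0.002, 0.004, -1.0]]
force: [0.4, 0.5, -1.5]
opening: 0.435
```

```bash
python3 -c "
from h import *
go([.473,-.004,.0225],105.5)"
```

```text
t 6.35 pos [0.4725 0.0047 0.0653] head 106.06 twist [ 0.0042 -0.0021  0.0098] | slide in final axes mm [ 1.9 -8.5 42.8] in present axes [ 1.9 -8.7 42.8] F [ 0.4  0.5 -1.5] open 0.435
```

{"api": "carry_out", "payload": {
  "grip": [-1,-1,-1,-1,-1,-1],
  "slide": [
    [2,-6,8],
    [0,-3,10],
    [0,0,10],
    [0,0,5],
    [0,0,0],
    [0,0,0]
  ],
  "twist": [
    [0.004,-0.002,0.009],
    [0,0,0],
    [0,0,0],
    [0,0,0],
    [0,0,0],
    [0,0,0]
  ]
}}

```text
time_s: 6.95
position: [0.4762, -0.0038, 0.0301]
tcp_rot: [[-0.963, -0.27, 0.004], [-0.27, 0.963, -0.001], [-0.004, -0.002, -1.0]]
force: [0.1, 0.2, -1.2]
opening: 0.437
```

```bash
python3 -c "
from h import *
go([.473,-.004,.0225],105.5)"
```

```text
t 6.95 pos [ 0.4762 -0.0038  0.0301] head 105.68 twist [-0.002   0.004   0.0031] | slide in final axes mm [3.2 0.6 7.6] in present axes [3.2 0.7 7.6] F [ 0.1  0.2 -1.2] open 0.437
```

{"api": "carry_out", "payload": {
  "grip": [-1,-1,-1,-1],
  "slide": [
    [3,0.5,4],
    [0,0,3],
    [0,0,0],
    [0,0,0]
  ],
  "twist": [
    [-0.002,0.003,0.003],
    [0,0,0],
    [0,0,0],
    [0,0,0]
  ]
}}

```text
time_s: 7.35
position: [0.4734, -0.0042, 0.0231]
tcp_rot: [[-0.964, -0.267, 0.002], [-0.267, 0.964, 0.0], [-0.002, -0.0, -1.0]]
force: [-0.1, 1.5, -0.8]
opening: 0.436
```

```bash
python3 -c "
from h import *
go([.473,-.004,.0225],105.5)"
```

```text
t 7.35 pos [ 0.4734 -0.0042  0.0231] head 105.48 twist [-0.0005  0.0019 -0.0003] | slide in final axes mm [0.3 0.3 0.6] in present axes [0.3 0.3 0.6] F [-0.1  1.5 -0.8] open 0.436
```

{"api": "carry_out", "payload": {
  "grip": [-1,-1,0.4,0.4,0.4,0.4,1,1],
  "slide": [
    [0.3,0,0.8],
    [0,0,0],
    [0,0,0],
    [0,0,0],
    [0,0,0],
    [0,0,-30],
    [0,0,-40],
    [0,0,-20]
  ],
  "twist": [
    [0,0,0],
    [0,0,0],
    [0,0,0],
    [0,0,0],
    [0,0,0],
    [0,0,0],
    [0,0,0],
    [0,0,0]
  ]
}}

```text
time_s: 8.15
position: [0.4713, -0.0041, 0.1125]
tcp_rot: [[-0.964, -0.267, -0.005], [-0.267, 0.964, 0.002], [0.004, 0.003, -1.0]]
force: [0.3, -0.5, 0.7]
opening: 0.799
```

```bash
python3 -c "
from h import *
go([.513,.007,.12],105.5)
# ring view position
go([.5901+.03,-.2274+.008,.12],105.5)"
```

```text
t 8.15 pos [ 0.4713 -0.0041  0.1125] head 105.46 twist [ 0.003  -0.0041 -0.0007] | slide in final axes mm [-43.1  -0.5  -7.5] in present axes [-43.1  -0.4  -7.7] F [ 0.3 -0.5  0.7] open 0.799
t 8.15 pos [ 0.4713 -0.0041  0.1125] head 105.46 twist [ 0.003  -0.0041 -0.0007] | slide in final axes mm [ -85.8 -247.2   -7.5] in present axes [ -85.9 -247.2   -8.6] F [ 0.3 -0.5  0.7] open 0.799
```

Looking at the placed blank from here (shifted back), then on to the ring.

{"api": "carry_out", "payload": {
  "grip": [1,1,1,1],
  "slide": [
    [-22,0,-3],
    [-21,0,-3],
    [0,0,0],
    [0,0,0]
  ],
  "twist": [
    [0.003,-0.004,0],
    [0,0,0],
    [0,0,0],
    [0,0,0]
  ]
}}

```text
time_s: 8.55
position: [0.514, 0.0074, 0.1225]
tcp_rot: [[-0.964, -0.267, 0.005], [-0.267, 0.964, -0.002], [-0.005, -0.003, -1.0]]
force: [-0.0, -0.2, 0.3]
opening: 0.991
```

```bash
python3 -c "
from h import *
s,c=snap('wrist','w5')
D=lambda p:(pose(c,s)[0]+ (rays(c,s,[p])[1][0])*c['depth'][p[1],p[0]]).round(4)
p=project(c,s,[[.473,-.004,.029]])[0]; print(p)
# depth mask at disc top height, fit
ys,xs=np.mgrid[60:290,180:460]; px=np.c_[xs.ravel(),ys.ravel()]
P0,d=rays(c,s,px); Z=P0+d*c['depth'][60:290,180:460].ravel()[:,None]
m=(abs(Z[:,2]-.029)<.003)&(np.hypot(Z[:,0]-.473,Z[:,1]+.004)<.035)
k=np.zeros((480,640),np.uint8); k[px[m,1],px[m,0]]=255
cs,_=cv2.findContours(k,0,1); q=max(cs,key=cv2.contourArea); e=cv2.fitEllipse(q); print(e,onplane(c,s,[e[0]],.029),Z[m][:,2].mean(),Z[m].mean(0))
A=np.c_[Z[m][:,:2],np.ones(m.sum())]; print('tilt',np.linalg.lstsq(A,Z[m][:,2],rcond=None)[0])
go([.5901+.03,-.2274+.008,.12],105.5)"
```

```text
[319.27144833 185.19077936]
((319.0411376953125, 184.42897033691406), (57.53752136230469, 58.01903533935547), 176.77606201171875) [[ 0.47255018 -0.00428551  0.029     ]] 0.028961836181397485 [ 0.47266292 -0.00426443  0.02896184]
tilt [-0.00078447  0.00081095  0.02933608]
t 8.6 pos [0.5142 0.0073 0.1225] head 105.45 twist [-0.0032  0.0053 -0.0009] | slide in final axes mm [ -41.5 -246.7    2.5] in present axes [ -41.7 -246.7    3.5] F [0.2 0.7 0.2] open 0.997
```

View pics/w5.png

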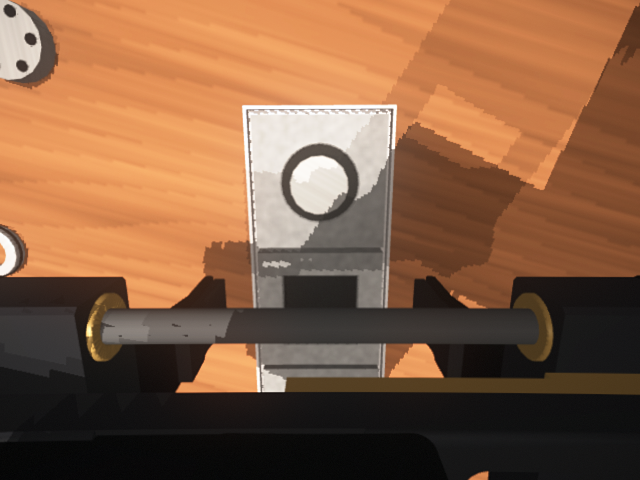

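The blank lies flat in the recess at (319,184): top at 29 mm, tilt below 0.1°, centre (0.4726, -0.0043). The ring is next.

{"api": "carry_out", "payload": {
  "grip": [1,1,1,1,1,1,1,1],
  "slide": [
    [-7,-35,0],
    [-7,-45,0],
    [-7,-45,0],
    [-7,-45,0],
    [-7,-45,0],
    [-7,-30,0],
    [0,0,0],
    [0,0,0]
  ],
  "twist": [
    [-0.003,0.005,0],
    [0,0,0],
    [0,0,0],
    [0,0,0],
    [0,0,0],
    [0,0,0],
    [0,0,0],
    [0,0,0]
  ]
}}

```text
time_s: 9.4
position: [0.6086, -0.2232, 0.113]
tcp_rot: [[-0.964, -0.266, -0.023], [-0.266, 0.964, 0.009], [0.02, 0.015, -1.0]]
force: [-0.9, 0.7, -0.0]
opening: 1.002
```

```bash
cat >> h.py <<'E'
def dtop(c,s,g,z,rad,tol=.003,win=(0,0,640,300)):
    """fit of depth points near height z within rad of guess g"""
    x0,y0,x1,y1=win; ys,xs=np.mgrid[y0:y1,x0:x1]; px=np.c_[xs.ravel(),ys.ravel()]
    P0,d=rays(c,s,px); dep=c['depth'][y0:y1,x0:x1].ravel(); Z=P0+d*dep[:,None]
    m=(dep>0)&(abs(Z[:,2]-z)<tol)&(np.hypot(Z[:,0]-g[0],Z[:,1]-g[1])<rad)
    k=np.zeros((480,640),np.uint8); k[px[m,1],px[m,0]]=255
    cs,_=cv2.findContours(k,0,1); q=max(cs,key=cv2.contourArea); zz=np.median(Z[m][:,2])
    W=onplane(c,s,q.reshape(-1,2),zz)[:,:2]; (cx,cy),r=cv2.minEnclosingCircle(W.astype(np.float32))
    A=np.c_[2*W,np.ones(len(W))]; sol=np.linalg.lstsq(A,(W**2).sum(1),rcond=None)[0]
    print('px',q.reshape(-1,2).mean(0).round(1),'z',zz.round(4),'circle fit',sol[:2].round(4),'r',np.sqrt(sol[2]+sol[0]**2+sol[1]**2).round(4),'enclosing',round(cx,4),round(cy,4),round(r,4),'tilt',np.linalg.lstsq(np.c_[Z[m][:,:2],np.ones(m.sum())],Z[m][:,2],rcond=None)[0][:2].round(3))
    return k,Z[m]
E
python3 -c "
from h import *
s,c=snap('wrist','w6')
go([.5901+.03,-.2274+.008,.12],105.5)
dtop(c,s,(.59,-.229),.010,.04)
for e,r,q in blobs(c,(200,80,460,300),amin=200): print(e,onplane(c,s,[e[0]],.01),cv2.contourArea(q))
"
```

```text
t 9.45 pos [ 0.6086 -0.2231  0.113 ] head 105.47 twist [ 0.0142 -0.0198 -0.0004] | slide in final axes mm [-12.1   0.5  -7. ] in present axes [-12.    0.6  -7.2] F [-0.1 -0.   0.2] open 1.0
px [316.8 217.3] z 0.0097 circle fit [ 0.5893 -0.2286] r 0.0194 enclosing 0.5889 -0.2286 0.0202 tilt [ 0.003 -0.002]
((316.3558654785156, 218.64242553710938), (53.913414001464844, 54.66050720214844), 84.19595336914062) [[ 0.58916476 -0.22890514  0.01      ]] 2312.5
((316.44390869140625, 218.5907440185547), (31.575820922851562, 33.39452362060547), 81.5046615600586) [[ 0.58911193 -0.22885418  0.01      ]] 826.5
```

View pics/w6.png

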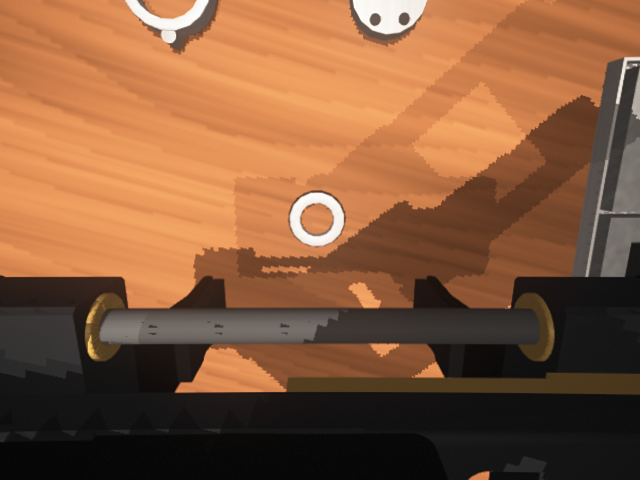

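The ring is at (316.5,218.5), i.e. (0.5892, -0.2288), top at 10 mm. Approaching; I'll also level the tool, which drifted about 1.4°.

{"api": "carry_out", "payload": {
  "grip": [1,1,1,1],
  "slide": [
    [7,0,15],
    [7,0,20],
    [6,0,20],
    [0,0,0]
  ],
  "twist": [
    [0.012,-0.018,0],
    [0,0,0],
    [0,0,0],
    [0,0,0]
  ]
}}

```text
time_s: 9.85
position: [0.5839, -0.2212, 0.0568]
tcp_rot: [[-0.962, -0.272, -0.007], [-0.272, 0.962, 0.006], [0.005, 0.007, -1.0]]
force: [-0.9, -0.2, -0.1]
opening: 0.998
```

```bash
python3 -c "
from h import *
go([.5892,-.2288,.003],105.5)"
```

```text
t 9.85 pos [ 0.5839 -0.2212  0.0568] head 105.76 twist [ 0.0073 -0.0052  0.0046] | slide in final axes mm [-3.1 -8.8 53.8] in present axes [-3.4 -9.2 53.7] F [-0.9 -0.2 -0.1] open 0.998
```

{"api": "carry_out", "payload": {
  "grip": [1,1,1,1,1,1],
  "slide": [
    [-3,-8,10],
    [0,0,15],
    [0,0,12],
    [0,0,7],
    [0,0,0],
    [0,0,0]
  ],
  "twist": [
    [0.007,-0.004,0.004],
    [0,0,0],
    [0,0,0],
    [0,0,0],
    [0,0,0],
    [0,0,0]
  ]
}}

```text
time_s: 10.45
position: [0.5907, -0.2262, 0.011]
tcp_rot: [[-0.963, -0.271, 0.001], [-0.271, 0.963, -0.001], [-0.001, -0.002, -1.0]]
force: [0.1, 0.4, 0.1]
opening: 0.998
```

```bash
python3 -c "
from h import *
go([.5892,-.2288,.003],105.5)"
```

```text
t 10.45 pos [ 0.5907 -0.2262  0.011 ] head 105.7 twist [-0.0015  0.0008  0.0035] | slide in final axes mm [ 2.1 -2.1  8. ] in present axes [ 2.1 -2.1  8. ] F [0.1 0.4 0.1] open 0.998
```

{"api": "carry_out", "payload": {
  "grip": [1,1,1,-1,-1,-1,-1,-1,-1,-1],
  "slide": [
    [2,-2,5],
    [0,0,2.5],
    [0,0,0],
    [0,0,0],
    [0,0,0],
    [0,0,0],
    [0,0,0],
    [0,0,0],
    [0,0,0],
    [0,0,0]
  ],
  "twist": [
    [-0.001,0.001,0.003],
    [0,0,0],
    [0,0,0],
    [0,0,0],
    [0,0,0],
    [0,0,0],
    [0,0,0],
    [0,0,0],
    [0,0,0],
    [0,0,0]
  ]
}}

```text
time_s: 11.45
position: [0.5904, -0.2298, 0.0047]
tcp_rot: [[-0.964, -0.267, 0.003], [-0.267, 0.964, -0.002], [-0.002, -0.003, -1.0]]
force: [-0.2, 0.6, -0.2]
opening: 0.448
```

```bash
python3 -c "
from h import *
go([.5892,-.2288,.003],105.5)"
```

```text
t 11.45 pos [ 0.5904 -0.2298  0.0047] head 105.5 twist [-0.0031  0.0022  0.    ] | slide in final axes mm [0.9 1.3 1.7] in present axes [0.9 1.3 1.7] F [-0.2  0.6 -0.2] open 0.448
```

{"api": "carry_out", "payload": {
  "grip": [-1,-1,-1,-1],
  "slide": [
    [0,0,-25],
    [0,0,-45],
    [0,0,-45],
    [0,0,0]
  ],
  "twist": [
    [-0.003,0,0],
    [0,0,0],
    [0,0,0],
    [0,0,0]
  ]
}}

```text
time_s: 11.85
position: [0.5891, -0.2292, 0.1209]
tcp_rot: [[-0.964, -0.267, -0.003], [-0.267, 0.964, 0.004], [0.002, 0.004, -1.0]]
force: [1.0, 0.5, 0.1]
opening: 0.437
```

```bash
python3 -c "
from h import *
go([.513,.007,.12],105.5)"
```

```text
t 11.85 pos [ 0.5891 -0.2292  0.1209] head 105.5 twist [ 0.0043 -0.0017 -0.    ] | slide in final axes mm [ 10.2 248.    0.9] in present axes [ 10.2 248.    1.9] F [1.  0.5 0.1] open 0.437
```

{"api": "carry_out", "payload": {
  "grip": [-1,-1,-1,-1,-1,-1,-1,-1],
  "slide": [
    [2,30,0],
    [2,45,0],
    [2,45,0],
    [2,45,0],
    [2,45,0],
    [0,25,0],
    [0,0,0],
    [0,0,0]
  ],
  "twist": [
    [0.004,-0.002,0],
    [0,0,0],
    [0,0,0],
    [0,0,0],
    [0,0,0],
    [0,0,0],
    [0,0,0],
    [0,0,0]
  ]
}}

```text
time_s: 12.65
position: [0.5132, -0.0004, 0.1182]
tcp_rot: [[-0.964, -0.264, 0.002], [-0.264, 0.964, -0.003], [-0.001, -0.004, -1.0]]
force: [-0.1, 0.2, -0.4]
opening: 0.445
```

```bash
python3 -c "
from h import *
s,c=snap('wrist','w7')
go([.4726,-.0043,.0347],105.5)
dtop(c,s,(.4726,-.0043),.029,.03)
ys,xs=np.mgrid[240:305,250:400]; px=np.c_[xs.ravel(),ys.ravel()]
P0,d=rays(c,s,px); Z=P0+d*c['depth'][240:305,250:400].ravel()[:,None]
T=(Z-s['position'])@s['tcp_rot']*1000
m=(abs(T[:,2])<20)&(abs(T[:,1])<19)
top=m&(T[:,2]<-3); print(np.percentile(T[top],[1,25,50,75,99],axis=0).round(1)); print('fwd edge',[T[m&(abs(T[:,1]-y)<1),0].max().round(1) for y in (-12,-6,0,6,12)])
"
```

```text
t 12.7 pos [ 0.5131 -0.0006  0.1182] head 105.26 twist [-0.0033  0.0005 -0.0042] | slide in final axes mm [40.   7.3 83.5] in present axes [40.1  7.4 83.4] F [-0.6  0.4 -0.6] open 0.442
px [329.8 189.8] z 0.029 circle fit [ 0.473  -0.0042] r 0.0194 enclosing 0.4729 -0.0043 0.02 tilt [-0.001  0.001]
[[  0.2 -18.9 -14.4]
 [  6.5 -11.7  -5.6]
 [ 11.6  -0.8  -5.2]
 [ 15.2  10.7  -4.7]
 [ 19.7  18.5  -3.2]]
fwd edge [np.float64(17.1), np.float64(20.2), np.float64(21.0), np.float64(20.4), np.float64(17.5)]
```

View pics/w7.png

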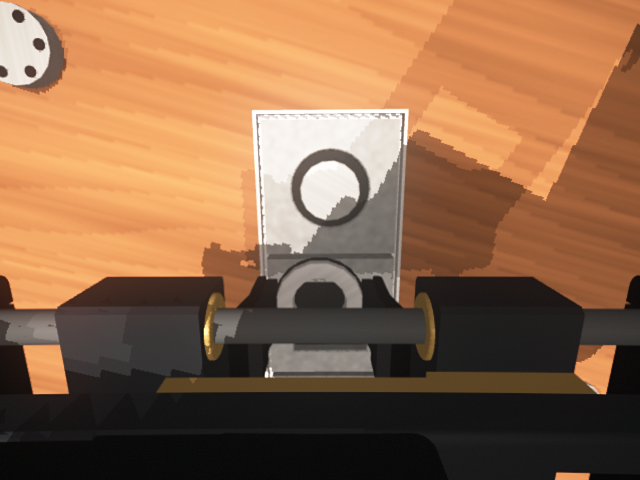

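The ring is held squarely, with its underside about 4.8 mm below the tips and its centre about +0.8 mm in tool x. The blank is seen at (330,190), still at (0.4729, -0.0043). TCP target is (0.4736, -0.0041).

{"api": "carry_out", "payload": {
  "grip": [-1,-1,-1,-1,-1],
  "slide": [
    [13,2.5,12],
    [13,2.5,15],
    [12,2,15],
    [0,0,5],
    [0,0,0]
  ],
  "twist": [
    [-0.003,0,-0.004],
    [0,0,0],
    [0,0,0],
    [0,0,0],
    [0,0,0]
  ]
}}

```text
time_s: 13.2
position: [0.4805, -0.0114, 0.0698]
tcp_rot: [[-0.966, -0.26, 0.01], [-0.26, 0.966, -0.003], [-0.009, -0.006, -1.0]]
force: [0.9, 0.2, -1.3]
opening: 0.442
```

```bash
python3 -c "
from h import *
go([.4736,-.0041,.0342],105.5)"
```

```text
t 13.2 pos [ 0.4805 -0.0114  0.0698] head 105.06 twist [-0.0058  0.0087 -0.0077] | slide in final axes mm [ 4.7  8.9 35.6] in present axes [ 5.1  9.1 35.5] F [ 0.9  0.2 -1.3] open 0.442
```

{"api": "carry_out", "payload": {
  "grip": [-1,-1,-1,-1,-1],
  "slide": [
    [5,8,5],
    [0,0,10],
    [0,0,6],
    [0,0,0],
    [0,0,0]
  ],
  "twist": [
    [-0.006,0.008,-0.007],
    [0,0,0],
    [0,0,0],
    [0,0,0],
    [0,0,0]
  ]
}}

```text
time_s: 13.7
position: [0.4776, -0.0062, 0.0479]
tcp_rot: [[-0.964, -0.266, 0.006], [-0.266, 0.964, -0.001], [-0.005, -0.002, -1.0]]
force: [0.9, 0.7, 0.2]
opening: 0.441
```

```bash
python3 -c "
from h import *
go([.4736,-.0041,.0342],105.5)"
```

```text
t 13.7 pos [ 0.4776 -0.0062  0.0479] head 105.43 twist [-0.0024  0.0054 -0.0013] | slide in final axes mm [ 3.3  3.1 13.7] in present axes [ 3.4  3.1 13.7] F [0.9 0.7 0.2] open 0.441
```

{"api": "carry_out", "payload": {
  "grip": [-1,-1,-1,-1,-1],
  "slide": [
    [3.3,3,4],
    [0,0,4],
    [0,0,2],
    [0,0,0],
    [0,0,0]
  ],
  "twist": [
    [-0.002,0.005,-0.001],
    [0,0,0],
    [0,0,0],
    [0,0,0],
    [0,0,0]
  ]
}}

```text
time_s: 14.2
position: [0.4737, -0.0038, 0.0374]
tcp_rot: [[-0.963, -0.268, 0.001], [-0.268, 0.963, -0.0], [-0.001, -0.001, -1.0]]
force: [0.4, 0.5, 0.2]
opening: 0.44
```

```bash
python3 -c "
from h import *
go([.4736,-.0041,.0342],105.5)"
```

```text
t 14.2 pos [ 0.4737 -0.0038  0.0374] head 105.53 twist [-0.0008  0.001   0.0005] | slide in final axes mm [ 0.2 -0.3  3.2] in present axes [ 0.2 -0.3  3.2] F [0.4 0.5 0.2] open 0.44
```

{"api": "carry_out", "payload": {
  "grip": [-1,-1,-1,-1],
  "slide": [
    [0.2,-0.3,2.5],
    [0,0,0.8],
    [0,0,0],
    [0,0,0]
  ],
  "twist": [
    [0,0,0],
    [0,0,0],
    [0,0,0],
    [0,0,0]
  ]
}}

```text
time_s: 14.6
position: [0.4739, -0.0043, 0.0341]
tcp_rot: [[-0.964, -0.268, 0.002], [-0.268, 0.964, -0.001], [-0.002, -0.001, -1.0]]
force: [-0.2, -0.4, -0.4]
opening: 0.44
```

```bash
python3 -c "
from h import *
go([.4736,-.0041,.0342],105.5)"
```

```text
t 14.6 pos [ 0.4739 -0.0043  0.0341] head 105.52 twist [-0.0012  0.0016  0.0004] | slide in final axes mm [ 0.3  0.3 -0.1] in present axes [ 0.3  0.3 -0.1] F [-0.2 -0.4 -0.4] open 0.44
```

{"api": "carry_out", "payload": {
  "grip": [-1,0.3,0.3,0.3,0.3,0.5,1,1,1,1,1,1],
  "slide": [
    [0.3,0.2,0.4],
    [0,0,0],
    [0,0,0],
    [0,0,0],
    [0,0,0],
    [0,0,-20],
    [0,0,-40],
    [-5,0,-25],
    [-20,0,0],
    [-15,0,0],
    [0,0,0],
    [0,0,0]
  ],
  "twist": [
    [0,0,0],
    [0,0,0],
    [0,0,0],
    [0,0,0],
    [0,0,0],
    [0,0,0],
    [0,0,0],
    [0,0,0],
    [0,0,0],
    [0,0,0],
    [0,0,0],
    [0,0,0]
  ]
}}

```text
time_s: 15.8
position: [0.5114, 0.007, 0.1221]
tcp_rot: [[-0.964, -0.267, -0.0], [-0.267, 0.964, -0.0], [0.0, 0.0, -1.0]]
force: [0.3, -0.3, -0.5]
opening: 0.994
```

```bash
python3 -c "
from h import *
s,c=snap('wrist','w8')
dtop(c,s,(.4729,-.0043),.039,.03)
for e,r,q in blobs(c,(280,140,360,230),amin=200): print(e,onplane(c,s,[e[0]],.039),cv2.contourArea(q))
go([.5925+.04,.2405+.011,.14],105.5)"
```

```text
px [318.5 190.1] z 0.0388 circle fit [ 0.4731 -0.004 ] r 0.0194 enclosing 0.4728 -0.0037 0.0203 tilt [-0.001 -0.001]
((319.5, 184.5), (92.80787658691406, 106.12834930419922), 0.0) [[ 0.46837304 -0.0045246   0.039     ]] 7031.0
((330.2760925292969, 209.46871948242188), (22.716487884521484, 46.230037689208984), 62.8429069519043) [[0.48218993 0.00667404 0.039     ]] 223.0
t 15.85 pos [0.5114 0.007  0.122 ] head 105.49 twist [ 0.0001 -0.0002 -0.0002] | slide in final axes mm [-182.   203.3  -18. ] in present axes [-182.   203.3  -18. ] F [-0.1 -0.1 -0.8] open 0.999
```

View pics/w8.png

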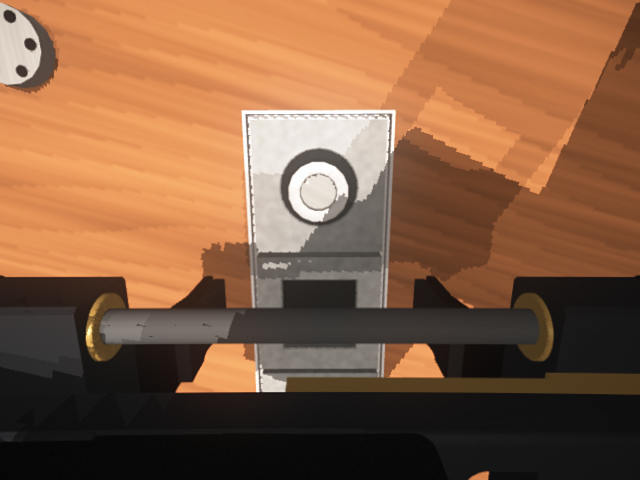

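The ring is centred on the blank (319,190): centre (0.473, -0.004), top at 38.8 mm, flat. Now the stub.

{"api": "carry_out", "payload": {
  "grip": [1,1,1,1,1,1,1,1,1],
  "slide": [
    [-25,28,-5],
    [-32,36,-10],
    [-32,36,-5],
    [-32,36,0],
    [-32,36,0],
    [-12,16,0],
    [0,0,0],
    [0,0,0],
    [0,0,0]
  ],
  "twist": [
    [0,0,0],
    [0,0,0],
    [0,0,0],
    [0,0,0],
    [0,0,0],
    [0,0,0],
    [0,0,0],
    [0,0,0],
    [0,0,0]
  ]
}}

```text
time_s: 16.75
position: [0.6137, 0.2348, 0.1351]
tcp_rot: [[-0.965, -0.261, -0.021], [-0.261, 0.965, -0.003], [0.021, 0.003, -1.0]]
force: [0.9, -0.1, -0.8]
opening: 1.002
```

```bash
python3 -c "
from h import *
s,c=snap('wrist','w9')
go([.5925,.2405,.10],105.5)
dtop(c,s,(.5925,.2405),.062,.03)
dtop(c,s,(.5925,.2405),.004,.035)
"
```

```text
t 16.8 pos [0.6135 0.2344 0.1351] head 105.08 twist [ 0.0029 -0.0212 -0.0074] | slide in final axes mm [18.6 11.5 35.1] in present axes [18.  11.2 35.5] F [-0.1 -0.5 -0.3] open 0.998
px [340.  229.2] z 0.0622 circle fit [0.5923 0.2432] r 0.0124 enclosing 0.5923 0.243 0.013 tilt [0.004 0.004]
px [335.2 207.1] z 0.0043 circle fit [0.5923 0.2432] r 0.0179 enclosing 0.5915 0.2426 0.0208 tilt [-0.006  0.013]
```

View pics/w9.png

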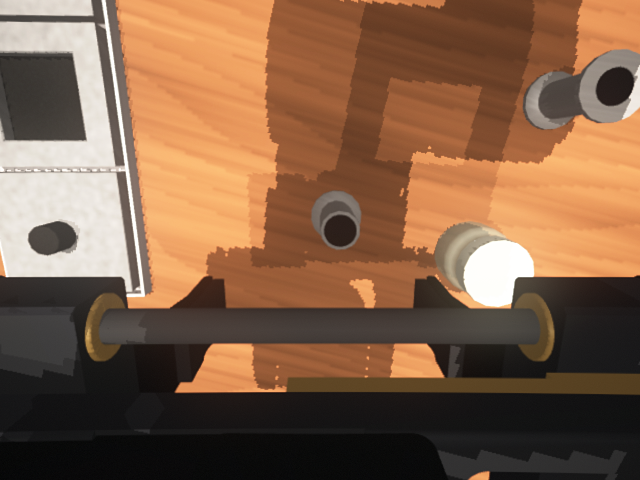

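The stub is at (340,229) top and (335,207) flange: one flange at the bottom, plain top at 62 mm, axis at (0.5922, 0.2431), upright. The jar at (497,272) is clear of the fingers. Approaching.

{"api": "carry_out", "payload": {
  "grip": [1,1,1,1],
  "slide": [
    [9,5,10],
    [8,5,10],
    [0,0,5],
    [0,0,0]
  ],
  "twist": [
    [0.002,-0.02,-0.007],
    [0,0,0],
    [0,0,0],
    [0,0,0]
  ]
}}

```text
time_s: 17.2
position: [0.593, 0.2336, 0.1103]
tcp_rot: [[-0.966, -0.26, -0.002], [-0.26, 0.966, -0.001], [0.002, -0.0, -1.0]]
force: [0.7, -1.0, 0.6]
opening: 0.995
```

```bash
python3 -c "
from h import *
go([.5922,.2431,.02],105.5)"
```

```text
t 17.2 pos [0.593  0.2336 0.1103] head 105.09 twist [-0.0001 -0.0022 -0.0072] | slide in final axes mm [-1.7  9.4 90.3] in present axes [-1.9  9.4 90.3] F [ 0.7 -1.   0.6] open 0.995
```

{"api": "carry_out", "payload": {
  "grip": [1,1,1,1,1,1,1,1],
  "slide": [
    [-2,8,10],
    [0,2,20],
    [0,0,20],
    [0,0,18],
    [0,0,12],
    [0,0,5],
    [0,0,0],
    [0,0,0]
  ],
  "twist": [
    [0,-0.002,-0.007],
    [0,0,0],
    [0,0,0],
    [0,0,0],
    [0,0,0],
    [0,0,0],
    [0,0,0],
    [0,0,0]
  ]
}}

```text
time_s: 18.0
position: [0.5986, 0.2446, 0.0231]
tcp_rot: [[-0.964, -0.265, 0.009], [-0.265, 0.964, 0.002], [-0.01, -0.0, -1.0]]
force: [-0.3, -0.2, 0.5]
opening: 1.0
```

```bash
python3 -c "
from h import *
go([.5922,.2431,.02],105.5)"
```

```text
t 18.0 pos [0.5986 0.2446 0.0231] head 105.37 twist [-0.0002  0.0097 -0.0023] | slide in final axes mm [6.6 0.2 3.1] in present axes [6.6 0.2 3. ] F [-0.3 -0.2  0.5] open 1.0
```

{"api": "carry_out", "payload": {
  "grip": [1,1,1,1],
  "slide": [
    [4,0,2],
    [2,0,1],
    [0,0,0],
    [0,0,0]
  ],
  "twist": [
    [0,0.009,-0.002],
    [0,0,0],
    [0,0,0],
    [0,0,0]
  ]
}}

```text
time_s: 18.4
position: [0.594, 0.2433, 0.0223]
tcp_rot: [[-0.964, -0.267, 0.004], [-0.267, 0.964, 0.001], [-0.004, -0.0, -1.0]]
force: [1.0, 0.8, 0.4]
opening: 0.999
```

```bash
python3 -c "
from h import *
go([.5922,.2431,.02],105.5)"
```

```text
t 18.4 pos [0.594  0.2433 0.0223] head 105.5 twist [-0.0005  0.0044 -0.    ] | slide in final axes mm [1.8 0.3 2.3] in present axes [1.8 0.3 2.3] F [1.  0.8 0.4] open 0.999
```

{"api": "carry_out", "payload": {
  "grip": [1,1,-1,-1,-1,-1,-1,-1,-1,-1],
  "slide": [
    [1.8,0.3,0],
    [0,0,0],
    [0,0,0],
    [0,0,0],
    [0,0,0],
    [0,0,0],
    [0,0,0],
    [0,0,0],
    [0,0,0],
    [0,0,0]
  ],
  "twist": [
    [0,0.004,0],
    [0,0,0],
    [0,0,0],
    [0,0,0],
    [0,0,0],
    [0,0,0],
    [0,0,0],
    [0,0,0],
    [0,0,0],
    [0,0,0]
  ]
}}

```text
time_s: 19.4
position: [0.5924, 0.2432, 0.0229]
tcp_rot: [[-0.964, -0.267, 0.001], [-0.267, 0.964, -0.0], [-0.001, -0.001, -1.0]]
force: [-0.0, -0.0, -0.0]
opening: 0.356
```

```bash
python3 -c "
from h import *
go([.5922,.2431,.02],105.5)"
```

```text
t 19.4 pos [0.5924 0.2432 0.0229] head 105.49 twist [-0.0005  0.0012 -0.0001] | slide in final axes mm [ 0.2 -0.   2.9] in present axes [ 0.2 -0.   2.9] F [-0. -0. -0.] open 0.356
```

{"api": "carry_out", "payload": {
  "grip": [-1,-1,-1,-1],
  "slide": [
    [0,0,0],
    [0,0,0],
    [0,0,0],
    [0,0,0]
  ],
  "twist": [
    [0,0,0],
    [0,0,0],
    [0,0,0],
    [0,0,0]
  ]
}}

```text
time_s: 19.8
position: [0.5924, 0.2432, 0.0229]
tcp_rot: [[-0.964, -0.267, 0.001], [-0.267, 0.964, -0.0], [-0.001, -0.001, -1.0]]
force: [0.2, 0.3, -1.3]
opening: 0.294
```

```bash
python3 -c "
from h import *
go([.5922,.2431,.02],105.5)"
```

```text
t 19.8 pos [0.5924 0.2432 0.0229] head 105.5 twist [-0.0005  0.0011 -0.0001] | slide in final axes mm [ 0.2 -0.   2.9] in present axes [0.2 0.  2.9] F [ 0.2  0.3 -1.3] open 0.294
```

Held: opening 0.294 is about 26 mm. Lifting, then to a viewing place for the well.

{"api": "carry_out", "payload": {
  "grip": [-1,-1,-1,-1,-1,-1],
  "slide": [
    [0,0,-15],
    [0,0,-30],
    [0,0,-40],
    [0,0,-30],
    [0,0,0],
    [0,0,0]
  ],
  "twist": [
    [0,0,0],
    [0,0,0],
    [0,0,0],
    [0,0,0],
    [0,0,0],
    [0,0,0]
  ]
}}

```text
time_s: 20.4
position: [0.5901, 0.2428, 0.1427]
tcp_rot: [[-0.964, -0.267, -0.004], [-0.267, 0.964, -0.001], [0.004, -0.0, -1.0]]
force: [-0.5, -0.2, -2.0]
opening: 0.293
```

```bash
python3 -c "
from h import *
go([.614,.035,.14],105.5)"
```

```text
t 20.4 pos [0.5901 0.2428 0.1427] head 105.5 twist [-0.0002 -0.0044 -0.0001] | slide in final axes mm [  32.4 -206.6    2.7] in present axes [  32.4 -206.6    2.9] F [-0.5 -0.2 -2. ] open 0.293
```

{"api": "carry_out", "payload": {
  "grip": [-1,-1,-1,-1,-1,-1,-1,-1],
  "slide": [
    [5,-28,0],
    [6,-40,0],
    [6,-40,0],
    [6,-40,0],
    [6,-38,0],
    [0,-12,0],
    [0,0,0],
    [0,0,0]
  ],
  "twist": [
    [0,-0.004,0],
    [0,0,0],
    [0,0,0],
    [0,0,0],
    [0,0,0],
    [0,0,0],
    [0,0,0],
    [0,0,0]
  ]
}}

```text
time_s: 21.2
position: [0.6082, 0.04, 0.1312]
tcp_rot: [[-0.963, -0.27, -0.02], [-0.27, 0.963, 0.002], [0.019, 0.008, -1.0]]
force: [-1.0, 0.2, -1.5]
opening: 0.286
```

```bash
python3 -c "
from h import *
s,c=snap('wrist','w10')
go([.5655,.0217,.10],105.5)
dtop(c,s,(.5655,.0217),.010,.05)
for e,r,q in blobs(c,(230,100,420,290),dark=True,vmax=110): print(r,onplane(c,s,[r[0]],.02),onplane(c,s,[r[0]],.01),cv2.contourArea(q))
"
```

```text
t 21.25 pos [0.6081 0.0404 0.1312] head 105.72 twist [ 0.0075 -0.0188  0.004 ] | slide in final axes mm [46.  -6.6 31.2] in present axes [45.4 -6.7 32. ] F [ 0.4  0.1 -3. ] open 0.29
px [310.3 178.7] z 0.0104 circle fit [0.5652 0.0222] r 0.0322 enclosing 0.5652 0.0223 0.0395 tilt [-0.003 -0.   ]
((404.0, 282.5), (13.0, 30.0), 90.0) [[0.62036326 0.1123602  0.02      ]] [[0.62312958 0.11568905 0.01      ]] 384.0
((319.0, 277.5), (23.0, 104.0), 90.0) [[0.63403811 0.04817802 0.02      ]] [[0.63730215 0.04917086 0.01      ]] 1459.0
((325.6862487792969, 258.7521667480469), (34.50689697265625, 91.57898712158203), 85.5526123046875) [[0.61827923 0.04902214 0.02      ]] [[0.6209697  0.05004571 0.01      ]] 1005.0
((400.5324401855469, 201.39459228515625), (47.42135238647461, 30.584932327270508), 17.102725982666016) [[0.56164667 0.08979768 0.02      ]] [[0.56227591 0.09230534 0.01      ]] 717.0
((400.9056396484375, 164.33016967773438), (45.603702545166016, 31.73028564453125), 15.945395469665527) [[0.53642957 0.08154672 0.02      ]] [[0.53614101 0.08375407 0.01      ]] 815.5
((310.912841796875, 181.64173889160156), (82.30353546142578, 78.58427429199219), 88.85424041748047) [[0.56550469 0.02287686 0.02      ]] [[0.56627436 0.02294884 0.01      ]] 5959.0
```

View pics/w10.png

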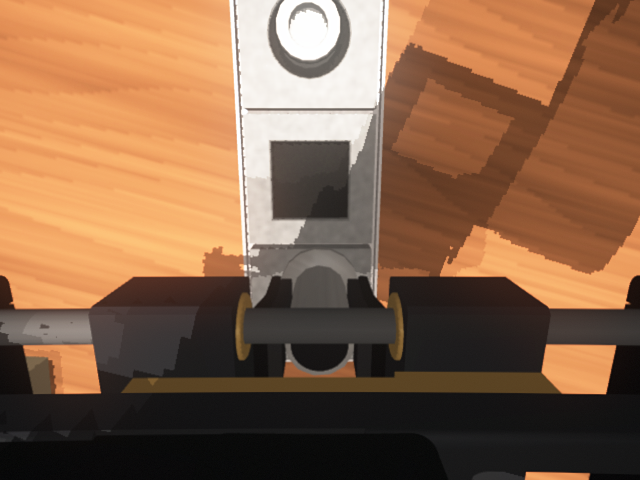

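The well is at (311,180), i.e. (0.5654, 0.0225), floor at 10 mm. The stub hangs upright between the fingers (319,280). Moving over the well and levelling.

{"api": "carry_out", "payload": {
  "grip": [-1,-1,-1,-1,-1,-1],
  "slide": [
    [14,-2,5],
    [14,-2,10],
    [14,-2,10],
    [0,0,10],
    [0,0,0],
    [0,0,0]
  ],
  "twist": [
    [0.007,-0.018,0.004],
    [0,0,0],
    [0,0,0],
    [0,0,0],
    [0,0,0],
    [0,0,0]
  ]
}}

```text
time_s: 21.85
position: [0.5682, 0.0328, 0.0948]
tcp_rot: [[-0.961, -0.278, 0.001], [-0.278, 0.961, 0.003], [-0.001, 0.002, -1.0]]
force: [0.9, 0.2, -1.4]
opening: 0.292
```

```bash
python3 -c "
from h import *
go([.5656,.0225,.0329],105.5)"
```

```text
t 21.85 pos [0.5682 0.0328 0.0948] head 106.15 twist [0.0025 0.0015 0.0114] | slide in final axes mm [ 5.2 -9.2 61.9] in present axes [ 5.4 -9.3 61.9] F [ 0.9  0.2 -1.4] open 0.292
```

{"api": "carry_out", "payload": {
  "grip": [-1,-1,-1,-1,-1,-1],
  "slide": [
    [5,-6,5],
    [0,-3,10],
    [0,0,15],
    [0,0,8],
    [0,0,0],
    [0,0,0]
  ],
  "twist": [
    [0.002,0.001,0.011],
    [0,0,0],
    [0,0,0],
    [0,0,0],
    [0,0,0],
    [0,0,0]
  ]
}}

```text
time_s: 22.45
position: [0.5699, 0.0219, 0.0552]
tcp_rot: [[-0.964, -0.267, 0.007], [-0.267, 0.964, -0.0], [-0.006, -0.002, -1.0]]
force: [0.2, -0.3, -1.0]
opening: 0.297
```

```bash
python3 -c "
from h import *
go([.5656,.0225,.0329],105.5)"
```

```text
t 22.45 pos [0.5699 0.0219 0.0552] head 105.51 twist [-0.0022  0.0062  0.0002] | slide in final axes mm [ 4.   1.7 22.3] in present axes [ 4.2  1.8 22.3] F [ 0.2 -0.3 -1. ] open 0.297
```

{"api": "carry_out", "payload": {
  "grip": [-1,-1,-1,-1,-1,-1],
  "slide": [
    [4,1.8,4],
    [0,0,6],
    [0,0,6],
    [0,0,3],
    [0,0,0],
    [0,0,0]
  ],
  "twist": [
    [-0.002,0.006,0],
    [0,0,0],
    [0,0,0],
    [0,0,0],
    [0,0,0],
    [0,0,0]
  ]
}}

```text
time_s: 23.05
position: [0.5662, 0.0225, 0.0356]
tcp_rot: [[-0.964, -0.267, 0.002], [-0.267, 0.964, -0.0], [-0.002, -0.001, -1.0]]
force: [-0.7, -0.5, -2.3]
opening: 0.29
```

```bash
python3 -c "
from h import *
go([.5656,.0225,.0329],105.5)"
```

```text
t 23.05 pos [0.5662 0.0225 0.0356] head 105.51 twist [-0.001   0.0018  0.0002] | slide in final axes mm [0.6 0.2 2.7] in present axes [0.6 0.2 2.7] F [-0.7 -0.5 -2.3] open 0.29
```

{"api": "carry_out", "payload": {
  "grip": [-1,-1,-1,-1],
  "slide": [
    [0.5,0.2,1.5],
    [0,0,1],
    [0,0,0.5],
    [0,0,0]
  ],
  "twist": [
    [-0.001,0.002,0],
    [0,0,0],
    [0,0,0],
    [0,0,0]
  ]
}}

```text
time_s: 23.45
position: [0.5661, 0.0225, 0.0329]
tcp_rot: [[-0.964, -0.268, 0.001], [-0.268, 0.964, -0.0], [-0.001, -0.0, -1.0]]
force: [0.4, 0.7, -1.8]
opening: 0.291
```

```bash
python3 -c "
from h import *
go([.5656,.0225,.0329],105.5)"
```

```text
t 23.45 pos [0.5661 0.0225 0.0329] head 105.52 twist [-0.0004  0.0007  0.0004] | slide in final axes mm [ 0.5  0.1 -0. ] in present axes [ 0.5  0.1 -0. ] F [ 0.4  0.7 -1.8] open 0.291
```

{"api": "carry_out", "payload": {
  "grip": [-1,0.4,0.4,0.4,0.4,0.4,0.4,0.4,0.4,1,1,1],
  "slide": [
    [0,0,0.5],
    [0,0,0],
    [0,0,0],
    [0,0,0],
    [0,0,0],
    [0,0,-15],
    [0,0,-25],
    [0,0,-30],
    [0,0,-30],
    [-10,0,-10],
    [-20,0,0],
    [0,0,0]
  ],
  "twist": [
    [0,0,0],
    [0,0,0],
    [0,0,0],
    [0,0,0],
    [0,0,0],
    [0,0,0],
    [0,0,0],
    [0,0,0],
    [0,0,0],
    [0,0,0],
    [0,0,0],
    [0,0,0]
  ]
}}

```text
time_s: 24.65
position: [0.5959, 0.0305, 0.1476]
tcp_rot: [[-0.964, -0.267, 0.002], [-0.267, 0.964, -0.0], [-0.002, -0.001, -1.0]]
force: [0.2, -0.1, -0.6]
opening: 0.886
```

```bash
python3 -c "
from h import *
s,c=snap('wrist','w11')
dtop(c,s,(.5656,.0225),.072,.03)
dtop(c,s,(.5656,.0225),.014,.03)
dtop(c,s,(.473,-.004),.039,.03)
go([.4659+.05,-.3582+.013,.13],105.5)"
```

```text
px [319.9 207.4] z 0.0722 circle fit [0.5662 0.0228] r 0.0124 enclosing 0.5662 0.0231 0.013 tilt [ 0.005 -0.   ]
px [319.  185.9] z 0.0143 circle fit [0.5662 0.0229] r 0.0181 enclosing 0.5655 0.0221 0.0215 tilt [-0.004  0.001]
px [318.5  52.9] z 0.0389 circle fit [ 0.4739 -0.0041] r 0.0196 enclosing 0.4741 -0.0041 0.0205 tilt [-0.005 -0.   ]
t 24.7 pos [0.5938 0.0304 0.1471] head 105.49 twist [ 0.0002 -0.0012 -0.0001] | slide in final axes mm [ 175.5 -341.1   17.1] in present axes [ 175.4 -341.2   17.3] F [-0.4  0.3  0.2] open 0.929
```

View pics/w11.png

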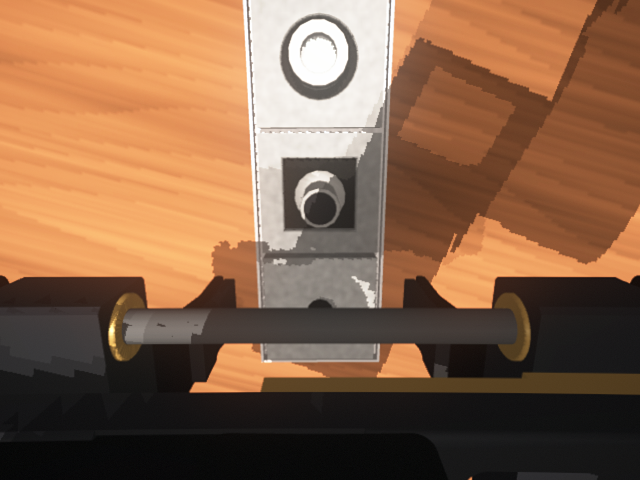

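The stub stands upright in the well at (320,207): axis (0.5662, 0.0228), top at 72 mm. The post is at (320,305). Now the clamp.

{"api": "carry_out", "payload": {
  "grip": [1,1,1,1,1,1,1,1,1,1,1],
  "slide": [
    [12,-26,0],
    [20,-40,0],
    [20,-40,0],
    [20,-40,0],
    [20,-40,0],
    [20,-40,0],
    [20,-40,0],
    [20,-40,0],
    [10,-20,0],
    [0,0,0],
    [0,0,0]
  ],
  "twist": [
    [0,0,0],
    [0,0,0],
    [0,0,0],
    [0,0,0],
    [0,0,0],
    [0,0,0],
    [0,0,0],
    [0,0,0],
    [0,0,0],
    [0,0,0],
    [0,0,0]
  ]
}}

```text
time_s: 25.8
position: [0.5077, -0.3339, 0.1381]
tcp_rot: [[-0.963, -0.27, -0.024], [-0.27, 0.963, 0.013], [0.02, 0.019, -1.0]]
force: [-0.6, 0.0, 0.7]
opening: 1.002
```

```bash
python3 -c "
from h import *
s,c=snap('wrist','w12')
go([.4659+.05,-.3582+.013,.13],105.5); print(s['joint_positions'].round(1))"
```

```text
t 25.85 pos [ 0.5078 -0.3337  0.1381] head 105.72 twist [ 0.0187 -0.0204  0.004 ] | slide in final axes mm [ -4.7 -13.3   8.1] in present axes [ -4.8 -13.5   7.7] F [-0.1 -1.3 -0.6] open 1.0
[ -43.6   35.4   87.8   -0.5   58.3 -149. ]
```

View pics/w12.png

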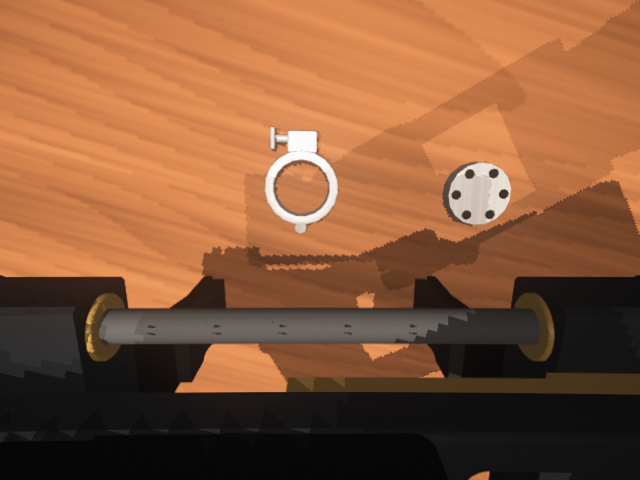

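Clamp ring at (301,187), lug at (302,141) towards tool +x, wing screw at (275,139), hinge pin at (300,228). It is almost exactly aligned with the tool. Bolted disc at (477,194).

```bash
python3 -c "
from h import *
s,c=load('w12')
B=blobs(c,(240,110,400,245),amin=200)
for e,r,q in B: print(e,onplane(c,s,[e[0]],.016),cv2.contourArea(q))
k,Z=dtop(c,s,(.466,-.359),.016,.06)
print(Z[:,2].min(),Z[:,2].max())
inner=[q for e,r,q in B if 700<cv2.contourArea(q)<3500]
hsv=cv2.cvtColor(c['color'],cv2.COLOR_RGB2HSV)
# lug / pin points in world
W=onplane(c,s,[(302,141),(300,228)],.016); d=W[0]-W[1]; print('clamp x heading',np.degrees(np.arctan2(d[1],d[0])))
m=(np.hypot(Z[:,0]-.4665,Z[:,1]+.3585)>.0295); L=Z[m]; 
print('far pts mean',L.mean(0), len(L))
cv2.imwrite('pics/k12.png',k)
cc=np.array([.466,-.359])
ang=np.degrees(np.arctan2(L[:,1]-cc[1],L[:,0]-cc[0]))%360; print(np.histogram(ang,36,(0,360))[0])
"
```

```text
((299.43255615234375, 179.5552215576172), (69.76776885986328, 100.29238891601562), 168.1405029296875) [[ 0.46613345 -0.35833374  0.016     ]] 5045.5
((301.27587890625, 186.65040588378906), (53.694950103759766, 54.6380500793457), 126.44127655029297) [[ 0.47085172 -0.35564032  0.016     ]] 2300.5
px [301.4 179.4] z 0.0155 circle fit [ 0.4675 -0.3564] r 0.0302 enclosing 0.4677 -0.3565 0.0384 tilt [0.01  0.006]
0.013006046945551464 0.018086747109684442
clamp x heading -166.32314708930815
far pts mean [ 0.46422702 -0.35755028  0.01514082] 791
[29 99 60 36 34 31 26 19 11  0  0  0  0  0  0  0  5 77 69 71 70  2 74 33
  0  0  0  0  0  0  0  0  0  7 15 23]
```

{"api": "carry_out", "payload": {
  "grip": [1,1,1,1,1,1],
  "slide": [
    [14,-5,10],
    [14,-5,20],
    [10,-2,25],
    [0,0,15],
    [0,0,0],
    [0,0,0]
  ],
  "twist": [
    [0.018,-0.02,0.004],
    [0,0,0],
    [0,0,0],
    [0,0,0],
    [0,0,0],
    [0,0,0]
  ]
}}

```text
time_s: 26.45
position: [0.4747, -0.3438, 0.0669]
tcp_rot: [[-0.96, -0.279, -0.002], [-0.279, 0.96, 0.005], [0.001, 0.006, -1.0]]
force: [0.8, -0.5, 0.8]
opening: 0.997
```

```bash
python3 -c "
from h import *
go([.4707,-.3558,.005],105.5)"
```

```text
t 26.45 pos [ 0.4747 -0.3438  0.0669] head 106.21 twist [ 0.0058 -0.0006  0.0123] | slide in final axes mm [  7.1 -10.5  61.9] in present axes [  7.2 -10.7  61.9] F [ 0.8 -0.5  0.8] open 0.997
```

{"api": "carry_out", "payload": {
  "grip": [1,1,1,1,1,1],
  "slide": [
    [6,-7,3],
    [2,-4,10],
    [0,0,12],
    [0,0,8],
    [0,0,0],
    [0,0,0]
  ],
  "twist": [
    [0.005,0,0.012],
    [0,0,0],
    [0,0,0],
    [0,0,0],
    [0,0,0],
    [0,0,0]
  ]
}}

```text
time_s: 27.05
position: [0.4719, -0.3574, 0.0334]
tcp_rot: [[-0.963, -0.269, 0.002], [-0.269, 0.963, -0.003], [-0.001, -0.003, -1.0]]
force: [0.9, -1.0, 0.9]
opening: 0.997
```

```bash
python3 -c "
from h import *
s,c=snap('wrist','w13')
go([.4707,-.3558,.005],105.5)
print(project(c,s,[[.4707,-.3558,.016]]))
B=blobs(c,(200,150,450,310),amin=200)
for e,r,q in B: print(e,onplane(c,s,[e[0]],.016),cv2.contourArea(q))"
```

```text
t 27.1 pos [ 0.4718 -0.3573  0.0335] head 105.62 twist [-0.0033  0.0013  0.0021] | slide in final axes mm [ 0.7  1.7 28.5] in present axes [ 0.7  1.8 28.5] F [0.5 0.2 0. ] open 1.004
[[322.5769539  284.64951228]]
((319.49041748046875, 265.402099609375), (96.35037994384766, 130.85032653808594), 165.720947265625) [[ 0.46123997 -0.36007705  0.016     ]] 4810.0
```

View pics/w13.png

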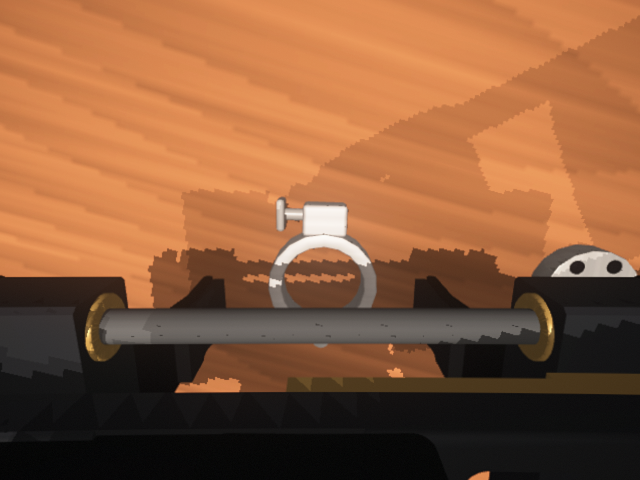

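The ring is centred between the fingers at (323,284), matching the prediction. Descending.

{"api": "carry_out", "payload": {
  "grip": [1,1,1,1,1,1],
  "slide": [
    [0.7,1.7,6],
    [0,0,9],
    [0,0,7],
    [0,0,3],
    [0,0,0],
    [0,0,0]
  ],
  "twist": [
    [-0.003,0.001,0.002],
    [0,0,0],
    [0,0,0],
    [0,0,0],
    [0,0,0],
    [0,0,0]
  ]
}}

```text
time_s: 27.7
position: [0.4708, -0.3557, 0.0064]
tcp_rot: [[-0.964, -0.267, 0.0], [-0.267, 0.964, -0.0], [-0.0, -0.0, -1.0]]
force: [0.5, 0.8, 0.4]
opening: 1.001
```

```bash
python3 -c "
from h import *
go([.4707,-.3558,.005],105.5)"
```

```text
t 27.7 pos [ 0.4708 -0.3557  0.0064] head 105.51 twist [-0.0003  0.0004  0.0001] | slide in final axes mm [ 0.1 -0.1  1.4] in present axes [ 0.1 -0.1  1.4] F [0.5 0.8 0.4] open 1.001
```

{"api": "carry_out", "payload": {
  "grip": [1,-1,-1,-1,-1,-1,-1,-1,-1,-1],
  "slide": [
    [0,0,1],
    [0,0,0],
    [0,0,0],
    [0,0,0],
    [0,0,0],
    [0,0,0],
    [0,0,0],
    [0,0,0],
    [0,0,0],
    [0,0,0]
  ],
  "twist": [
    [0,0,0],
    [0,0,0],
    [0,0,0],
    [0,0,0],
    [0,0,0],
    [0,0,0],
    [0,0,0],
    [0,0,0],
    [0,0,0],
    [0,0,0]
  ]
}}

```text
time_s: 28.7
position: [0.4713, -0.3562, 0.0062]
tcp_rot: [[-0.964, -0.267, 0.002], [-0.267, 0.964, -0.002], [-0.001, -0.002, -1.0]]
force: [0.6, 0.3, -0.7]
opening: 0.638
```

{"api": "carry_out", "payload": {
  "grip": [-1,-1,-1,-1,-1,-1,-1],
  "slide": [
    [0,0,0],
    [0,0,-15],
    [0,0,-30],
    [0,0,-40],
    [0,0,-40],
    [0,0,0],
    [0,0,0]
  ],
  "twist": [
    [0,0,0],
    [0,0,0],
    [0,0,0],
    [0,0,0],
    [0,0,0],
    [0,0,0],
    [0,0,0]
  ]
}}

```text
time_s: 29.4
position: [0.4702, -0.3551, 0.1383]
tcp_rot: [[-0.964, -0.267, 0.0], [-0.267, 0.964, 0.0], [-0.0, 0.0, -1.0]]
force: [0.0, 1.0, -1.2]
opening: 0.639
```

```bash
python3 -c "
from h import *
s,c=load('top0'); print('post est', .473+.192*np.cos(np.radians(15.5)), -.004+.192*np.sin(np.radians(15.5)))
go([.658+.05,.0473+.014,.15],105.5)"
```

```text
post est 0.6580170470160556 0.047309768207025316
t 29.4 pos [ 0.4702 -0.3551  0.1383] head 105.51 twist [0.0002 0.0002 0.0001] | slide in final axes mm [-340.4  337.7  -11.7] in present axes [-340.5  337.7  -11.5] F [ 0.   1.  -1.2] open 0.639
```

Held: opening 0.639 is about 56 mm. Moving to a viewing place beyond the post.

{"api": "carry_out", "payload": {
  "grip": [-1,-1,-1,-1,-1,-1,-1,-1,-1,-1,-1,-1],
  "slide": [
    [-20,20,-5],
    [-32,32,-5],
    [-32,32,0],
    [-32,32,0],
    [-32,32,0],
    [-32,32,0],
    [-32,32,0],
    [-32,32,0],
    [-32,32,0],
    [-32,32,0],
    [-15,15,0],
    [0,0,0]
  ],
  "twist": [
    [0,0,0],
    [0,0,0],
    [0,0,0],
    [0,0,0],
    [0,0,0],
    [0,0,0],
    [0,0,0],
    [0,0,0],
    [0,0,0],
    [0,0,0],
    [0,0,0],
    [0,0,0]
  ]
}}

```text
time_s: 30.6
position: [0.6953, 0.0585, 0.1329]
tcp_rot: [[-0.965, -0.262, -0.024], [-0.262, 0.965, 0.007], [0.021, 0.013, -1.0]]
force: [-0.2, -0.7, -1.4]
opening: 0.636
```

```bash
python3 -c "
from h import *
s,c=snap('wrist','w14')
go([.708,.061,.15],105.5)
dtop(c,s,(.658,.047),.04,.02)
for e,r,q in blobs(c,(200,50,450,290),dark=True,vmax=110,amin=200): print(e,onplane(c,s,[e[0]],.04),cv2.contourArea(q))"
```

```text
t 30.65 pos [0.6942 0.0574 0.1326] head 105.12 twist [ 0.0131 -0.0231 -0.0065] | slide in final axes mm [-14.2  -0.2 -17.4] in present axes [-13.8   0.1 -17.7] F [ 0.1 -0.1 -1.9] open 0.636
px [317.  193.4] z 0.0399 circle fit [0.6574 0.0481] r 0.0104 enclosing 0.6573 0.0482 0.0109 tilt [0.011 0.003]
((245.00779724121094, 283.5389404296875), (13.599408149719238, 30.06866455078125), 91.02332305908203) [[0.73294591 0.01507148 0.04      ]] 268.5
((393.3312072753906, 283.44757080078125), (13.832253456115723, 29.36259651184082), 88.98875427246094) [[0.70545556 0.1180236  0.04      ]] 272.5
((366.7954406738281, 256.40972900390625), (23.1716251373291, 37.32110595703125), 122.12004089355469) [[0.69106501 0.09369617 0.04      ]] 204.0
((317.18310546875, 193.22938537597656), (30.432456970214844, 33.11256790161133), 8.905023574829102) [[0.65718149 0.04817715 0.04      ]] 787.5
((402.0343322753906, 76.5251235961914), (15.724288940429688, 27.211557388305664), 107.97576141357422) [[0.57240988 0.08084422 0.04      ]] 295.5
((426.3318786621094, 59.285518646240234), (22.122501373291016, 59.81517028808594), 93.36071014404297) [[0.5590439  0.09237919 0.04      ]] 780.0
((315.5704345703125, 57.83573532104492), (19.601680755615234, 37.431236267089844), 89.86912536621094) [[0.57636065 0.02532261 0.04      ]] 510.5
((315.2050476074219, 68.21990203857422), (50.63875198364258, 88.10762023925781), 89.79651641845703) [[0.58214787 0.02663992 0.04      ]] 1667.5
```

View pics/w14.png

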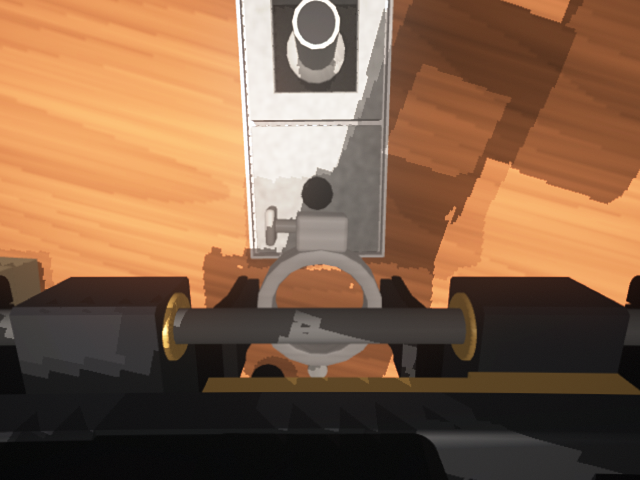

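The post is at (317,193), i.e. (0.6574, 0.0481), top at 40 mm. The clamp is held level with its lug at (322,232). Moving over the post.

{"api": "carry_out", "payload": {
  "grip": [-1,-1,-1,-1,-1,-1],
  "slide": [
    [12,0,3],
    [12,0,10],
    [12,0,10],
    [0,0,10],
    [0,0,0],
    [0,0,0]
  ],
  "twist": [
    [0.013,-0.023,-0.006],
    [0,0,0],
    [0,0,0],
    [0,0,0],
    [0,0,0],
    [0,0,0]
  ]
}}

```text
time_s: 31.25
position: [0.6529, 0.0411, 0.0943]
tcp_rot: [[-0.965, -0.262, -0.01], [-0.262, 0.965, -0.002], [0.01, 0.001, -1.0]]
force: [0.5, -0.7, -1.1]
opening: 0.64
```

```bash
python3 -c "
from h import *
go([.6577,.0481,.0265],105.5)"
```

```text
t 31.25 pos [0.6529 0.0411 0.0943] head 105.18 twist [ 0.0009 -0.0105 -0.0056] | slide in final axes mm [-6.5  5.5 67.8] in present axes [-7.2  5.5 67.8] F [ 0.5 -0.7 -1.1] open 0.64
```

{"api": "carry_out", "payload": {
  "grip": [-1,-1,-1,-1,-1,-1],
  "slide": [
    [-7,5.5,5],
    [0,0,10],
    [0,0,12],
    [0,0,6],
    [0,0,0],
    [0,0,0]
  ],
  "twist": [
    [0.001,-0.01,-0.005],
    [0,0,0],
    [0,0,0],
    [0,0,0],
    [0,0,0],
    [0,0,0]
  ]
}}

```text
time_s: 31.85
position: [0.661, 0.0487, 0.0585]
tcp_rot: [[-0.964, -0.267, 0.003], [-0.267, 0.964, -0.0], [-0.003, -0.001, -1.0]]
force: [-0.2, -0.1, -0.5]
opening: 0.634
```

```bash
python3 -c "
from h import *
go([.6577,.0481,.0265],105.5)"
```

```text
t 31.85 pos [0.661  0.0487 0.0585] head 105.5 twist [-0.0012  0.0031  0.    ] | slide in final axes mm [ 3.3  0.3 32. ] in present axes [ 3.4  0.3 32. ] F [-0.2 -0.1 -0.5] open 0.634
```

{"api": "carry_out", "payload": {
  "grip": [-1,-1,-1,-1,-1,-1],
  "slide": [
    [3.3,0.3,3],
    [0,0,8],
    [0,0,9],
    [0,0,6],
    [0,0,0],
    [0,0,0]
  ],
  "twist": [
    [-0.001,0.003,0],
    [0,0,0],
    [0,0,0],
    [0,0,0],
    [0,0,0],
    [0,0,0]
  ]
}}

```text
time_s: 32.45
position: [0.6577, 0.0479, 0.0306]
tcp_rot: [[-0.964, -0.267, 0.0], [-0.267, 0.964, -0.0], [-0.0, -0.0, -1.0]]
force: [0.3, 0.3, -2.4]
opening: 0.637
```

```bash
python3 -c "
from h import *
go([.6577,.0481,.0265],105.5)"
```

```text
t 32.45 pos [0.6577 0.0479 0.0306] head 105.5 twist [-0.0004  0.0004 -0.    ] | slide in final axes mm [-0.1  0.2  4.1] in present axes [-0.1  0.2  4.1] F [ 0.3  0.3 -2.4] open 0.637
```

{"api": "carry_out", "payload": {
  "grip": [-1,-1,-1,-1],
  "slide": [
    [0,0,2.5],
    [0,0,1.5],
    [0,0,0],
    [0,0,0]
  ],
  "twist": [
    [0,0,0],
    [0,0,0],
    [0,0,0],
    [0,0,0]
  ]
}}

```text
time_s: 32.85
position: [0.6582, 0.0479, 0.0268]
tcp_rot: [[-0.964, -0.267, 0.002], [-0.267, 0.964, -0.0], [-0.002, -0.001, -1.0]]
force: [0.3, -0.1, -1.2]
opening: 0.638
```

```bash
python3 -c "
from h import *
go([.6577,.0481,.0265],105.5)"
```

```text
t 32.85 pos [0.6582 0.0479 0.0268] head 105.5 twist [-0.0008  0.0015 -0.    ] | slide in final axes mm [0.4 0.3 0.3] in present axes [0.4 0.3 0.3] F [ 0.3 -0.1 -1.2] open 0.638
```

{"api": "carry_out", "payload": {
  "grip": [-1,0.9,0.9,0.9,0.9,0.9,0.9,1,1,1,1,1],
  "slide": [
    [0,0,0.5],
    [0,0,0],
    [0,0,0],
    [0,0,0],
    [0,0,0],
    [0,0,-15],
    [0,0,-30],
    [0,0,-40],
    [0,0,-35],
    [-20,0,0],
    [-20,0,0],
    [0,0,0]
  ],
  "twist": [
    [0,0,0],
    [0,0,0],
    [0,0,0],
    [0,0,0],
    [0,0,0],
    [0,0,0],
    [0,0,0],
    [0,0,0],
    [0,0,0],
    [0,0,0],
    [0,0,0],
    [0,0,0]
  ]
}}

```text
time_s: 34.05
position: [0.699, 0.0587, 0.1605]
tcp_rot: [[-0.964, -0.267, 0.01], [-0.267, 0.964, -0.001], [-0.009, -0.004, -1.0]]
force: [0.4, 0.5, 1.2]
opening: 1.005
```

```bash
python3 -c "
from h import *
s,c=snap('wrist','w15')
dtop(c,s,(.6577,.048),.036,.06)
dtop(c,s,(.5656,.0225),.072,.03)
for e,r,q in blobs(c,(200,150,450,300),dark=True,vmax=110,amin=200): print(e,onplane(c,s,[e[0]],.04),cv2.contourArea(q))
go([.6577,.048,.15],105.5)
snap('top','top1'); snap('scene','scene1')"
```

```text
px [321.  172.7] z 0.0356 circle fit [0.6547 0.0474] r 0.0302 enclosing 0.6551 0.0474 0.0384 tilt [0.011 0.005]
px [320.5  24.8] z 0.0724 circle fit [0.5672 0.0229] r 0.0126 enclosing 0.5674 0.0229 0.0132 tilt [-0.011  0.003]
((429.3372497558594, 289.30267333984375), (24.04344367980957, 38.72159957885742), 98.41194152832031) [[0.71776808 0.15507888 0.04      ]] 639.0
((212.02932739257812, 288.9209289550781), (24.364728927612305, 28.478960037231445), 100.0896224975586) [[ 0.76418311 -0.01268481  0.04      ]] 501.5
((392.84930419921875, 233.36737060546875), (23.854623794555664, 93.26681518554688), 97.19754028320312) [[0.68178919 0.11248652 0.04      ]] 961.0
((415.3532409667969, 196.72454833984375), (38.78676986694336, 73.82421875), 113.02473449707031) [[0.65045793 0.11972869 0.04      ]] 2019.0
((326.48199462890625, 186.13052368164062), (41.0045051574707, 45.95076370239258), 33.318946838378906) [[0.66059877 0.05341037 0.04      ]] 1306.5
((407.6684265136719, 157.42572021484375), (7.275656223297119, 51.152099609375), 104.6587905883789) [[0.6248168  0.10478009 0.04      ]] 257.0
((343.85919189453125, 196.8587188720703), (83.62833404541016, 97.97974395751953), 35.017364501953125) [[0.66482267 0.06816548 0.04      ]] 2907.5
t 34.1 pos [0.6973 0.0585 0.1601] head 105.48 twist [-0.0029  0.0064 -0.0004] | slide in final axes mm [41.   0.5 10.1] in present axes [41.1  0.5  9.8] F [-0.2  0.6 -0.1] open 1.0
```

View pics/w15.png

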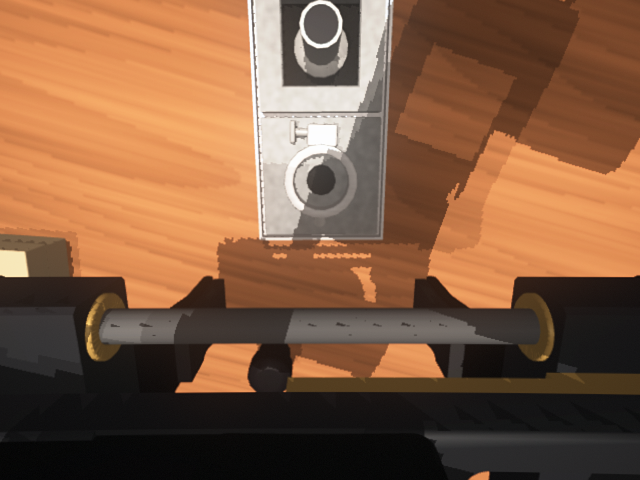

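View pics/scene1.png

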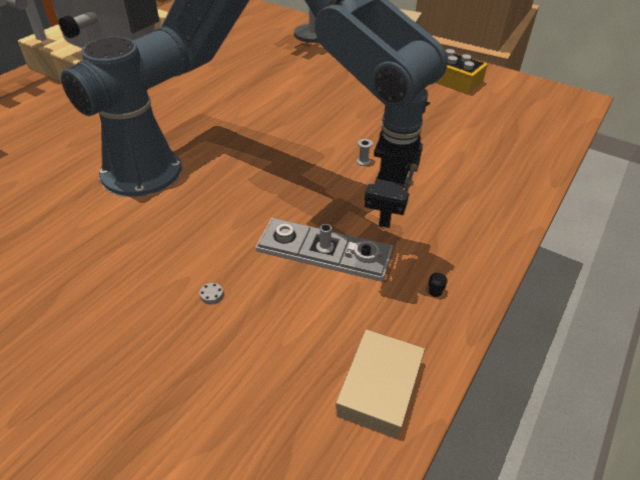

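The clamp lies flat round the post at (321,180): top at 35.6 mm. The scene view shows the ring on the blank, the stub standing upright, and the clamp over the post. I'll back the arm away and do a last check of everything, bystanders included.

{"api": "carry_out", "payload": {
  "grip": [1,1,1,1,1,1,1,1],
  "slide": [
    [0,0,-30],
    [0,20,-30],
    [0,35,-10],
    [0,40,0],
    [0,40,0],
    [0,20,0],
    [0,0,0],
    [0,0,0]
  ],
  "twist": [
    [0,0,0],
    [0,0,0],
    [0,0,0],
    [0,0,0],
    [0,0,0],
    [0,0,0],
    [0,0,0],
    [0,0,0]
  ]
}}

```text
time_s: 35.0
position: [0.6415, 0.2077, 0.2252]
tcp_rot: [[-0.965, -0.261, -0.019], [-0.261, 0.965, -0.003], [0.019, 0.002, -1.0]]
force: [0.8, -0.8, -0.1]
opening: 0.997
```

```bash
python3 -c "
from h import *
s,c=snap('top','top2'); snap('scene','scene2')
s0,c0=load('scene0'); s2,c2=load('scene2')
for n,w in dict(bolted=(190,275,235,312),nipple=(350,132,376,170),jar=(388,153,416,190)).items():
    a=c0['color'][w[1]:w[3],w[0]:w[2]].astype(int); b=c2['color'][w[1]:w[3],w[0]:w[2]].astype(int); print(n,abs(a-b).mean().round(2))
g=lambda im: cv2.cvtColor(im,cv2.COLOR_RGB2GRAY)
s0,c0=load('top0')
for n,w in dict(bolted=(425,285,460,320),nipple=(105,275,145,308),jar=(118,207,160,243)).items():
    t=g(c0['color'])[w[1]:w[3],w[0]:w[2]]; R=g(c['color'])[w[1]-6:w[3]+6,w[0]-6:w[2]+6]; r=cv2.matchTemplate(R,t,5); print(n,cv2.minMaxLoc(r)[1::2])
st=bot.read_state(); print(st['time_s'],st['position'],st['force'])
z=cv2.resize(c['color'][100:340,90:550],None,fx=1.7,fy=1.7); cv2.imwrite('pics/top2z.png',z[:,:,::-1])"
```

```text
bolted 4.98
nipple 10.86
jar 5.95
bolted (0.9983538389205933, (6, 6))
nipple (0.17541442811489105, (3, 3))
jar (0.4514240324497223, (5, 8))
35.1 [0.64203727 0.20693851 0.2251711 ] [-0.12028512 -0.36293732 -0.31617839]
```

View pics/top2z.png

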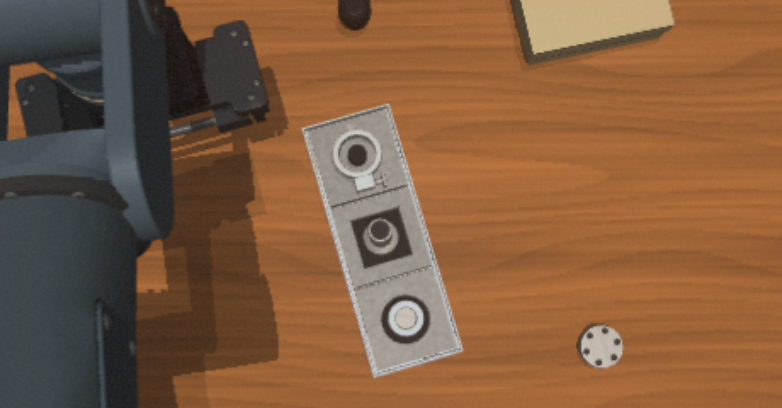

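The top view shows all the kit parts in place: clamp (357,155), stub (379,235), ring and blank (405,318). The bolted disc has not moved. The arm hides the jar and nipple here, so I'll check those in the scene view, then hand in.

```bash
python3 -c "
from h import *
g=lambda im: cv2.cvtColor(im,cv2.COLOR_RGB2GRAY)
s0,c0=load('scene0'); s2,c2=load('scene2')
for n,w in dict(bolted=(195,280,228,308),nipple=(355,137,374,167),jar=(391,156,414,188)).items():
    t=g(c0['color'])[w[1]:w[3],w[0]:w[2]]; R=g(c2['color'])[w[1]-6:w[3]+6,w[0]-6:w[2]+6]; print(n,cv2.minMaxLoc(cv2.matchTemplate(R,t,5))[1::2],'(6,6)=unmoved')
cv2.imwrite('pics/s2z.png',cv2.resize(c2['color'][120:290,190:450],None,fx=3,fy=3)[:,:,::-1])
"
```

```text
bolted (0.9969119429588318, (6, 6)) (6,6)=unmoved
nipple (0.8530828356742859, (6, 6)) (6,6)=unmoved
jar (0.9944565296173096, (6, 6)) (6,6)=unmoved
```

View pics/s2z.png

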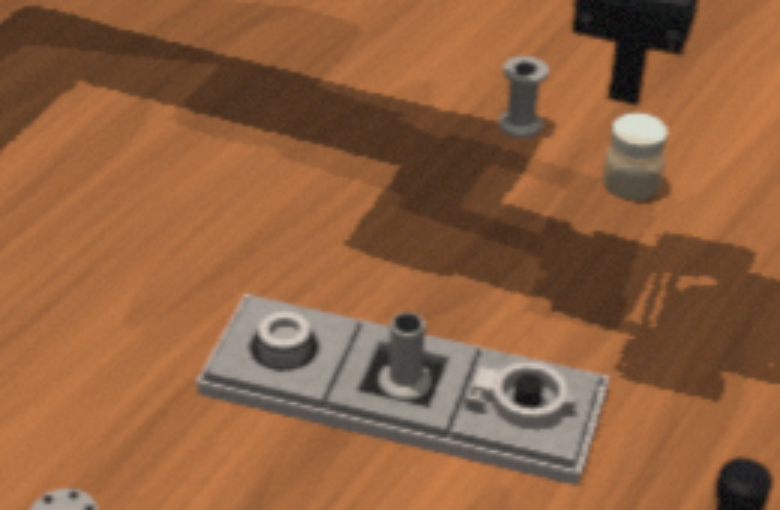

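The zoomed scene view shows the ring on the blank (285,335), the stub upright (405,350) and the clamp round the post (528,390). The nipple and jar stand where they were. Handing in.

```bash
python3 -c "
from rig import bot
print(bot.hand_in()); print(bot.read_state()['time_s'])"
```

```text
the job is handed in; nothing more can be done
None
the job is handed in; nothing more can be done
```

The port kit is packed and handed in at about 35 s. I placed the blank in the recess, the centring ring on it, the tube stub in the square well, and the clamp over the post, in that order.

**Last checks, measured by the wrist camera:**
- **Blank:** flat, top at 29.0 mm, within about 0.5 mm of the recess centre.
- **Ring:** flat, top at 38.8 mm, centred on the blank to about 0.5 mm.
- **Stub:** upright, top at 72.2 mm, within about 1 mm of the well centre.
- **Clamp:** flat, top at 35.6 mm, its ring round the post. Its lug points towards the stub and is clear of it.
- **Bystanders:** the bolted disc, nipple and jar all matched their first positions in the scene view. The nipple's match was weaker (0.85), probably because of the arm's shadow.

**What disagreed:**
- **Top view:** the final top-view check of the nipple and jar failed because the arm hid them, so those two rest on the scene view alone.
- **Blank height:** the first two-view triangulation of the blank's top gave 9 mm, against 14 mm from depth and the text. I used 14 mm, and the placed height bears that out.

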